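# Put the glue brush away bristles up and cover its pot

## Task

The washed glue brush has been left standing on its bristles in the empty tin pot. Pull it out, turn it end for end and stand it bristles up in the empty stoneware jar, and put the pot's lid, the larger of the two, on the pot so that it sits fully seated and level. Do not drop the brush or the lid or tip the pot or the jar, and leave the other things on the bench where they stand.

Things in the scene. Friction and masses are not known exactly. Their poses are not given: they have to be found in the camera images.
- brush: Flat glue brush, rigid, 200 mm, 80 g: wood handle 115 long, 18 thick, 26 wide over the last 50 mm (waist 20, shoulder 30); metal ferrule 46 x 20, 36 long; dark bristles 44 x 19, 50 long. Origin: middle of the handle's end; +z to the bristles, x across the width, y thickness. Starts bristles down in the pot, a flat face leaning about 18 deg on the rim, 90 mm of handle free.
- ferrule (a point): Centre of the brush's metal ferrule, 133 mm from the handle's end; axes as the brush.
- bristle_end (a point): Middle of the bristles' free end, 200 mm from the handle's end; axes as the brush.
- pot: Glue pot: round open tinplate can, outside diameter 70 mm, wall 3 mm, 110 mm high, floor 5 mm thick, 0.45 kg, loose, empty but for the brush. Origin: centre of its underside, z up. At the start the brush leans towards the pot's +x, its foot against the wall behind.
- jar: The empty stoneware jar: white, round, straight-sided, outside diameter 77 mm, wall 4.5 mm (inside 68 mm), 90 mm high, floor 8 mm thick, about 0.4 kg, loose. Origin: centre of its underside, z up.
- lid: Pot's lid, the larger, 0.12 kg, knob up on the bench. Flange 78 mm across, 7 to 12 mm above the origin; below it a bevelled spigot 59 mm across, 7 deep, that drops into the pot's mouth; on top a black knob, 24 mm across at its widest (20 to 34 mm up), neck 12 mm. Origin: centre of the spigot's underside, z up; seated, 103 mm above the pot's origin.
- small_lid: Bystander: a lid of the same kind but only 52 mm across, 34 mm high. Origin: centre of its underside.
- tool_jar: Bystander: a second jar of the same make, full of awls and tools that stand up to 182 mm high within 45 mm of its axis, about 0.7 kg. Origin: centre of its underside.
- mallet: Bystander: mallet standing on its head; white round head 58 mm across and 75 mm high, wooden handle 26 mm thick up to 190 mm. Origin: centre of its underside.
- bottle: Bystander: white bottle with red cap, 54 mm across, 150 mm high. Origin: centre of its underside.
- spool: Bystander: upright wooden spool of brown thread, 52 mm across, 60 mm high. Origin: centre of its underside.
- weight: Bystander: round dark iron pattern weight with a knob, 56 mm across, 54 mm high. Origin: centre of its underside.
Not all that is in view belongs to the job. Several things have the shape of the brush; the one meant has the colours described above. Leave any red look-alike of the lid alone.

How it is judged:
By the outcome, as a careful person would: the job done as asked, in the order asked, and still so for the second after the job is handed in, with the robot touching nothing.
It also fails if it takes over 72 s, if anything falls off the work surface, if the arm or the gripper's body presses on something with over 40 N, if the wrist force passes 120 N, or if a joint passes its speed limit or range.

## Robot

A 7-joint arm with a two-finger parallel gripper is mounted at the origin on the work surface. World frame = base frame: x ahead of the robot, y to its left, z up, the work surface at z = 0. Lengths are in m, angles in rad, forces in N, time in s.
With the tool pointing down it reaches from about 0.4 to 0.85 m from the base axis. Payload 4.5 kg.
Tool frame: the origin (TCP) lies at the very end of the fingers, on their centre line; the grasp point (between the pads) lies 19 mm behind it; z points along the fingers, y is the line along which they close (so a half turn about z gives the same grasp; the last joint's range is limited). The gripper opens to 88 mm and grips with 3 to 60 N. Pads are 18 mm wide; open, the fingers measure 123 mm over their backs; the gripper's body (75 mm by 187 mm) begins 45 mm behind the grasp point.
Start: joints at [1.379, 0.689, -0.195, 1.565, 0.157, 0.902, -0.215], TCP at [0.14, -0.609, 0.239] pointing down, gripper open.
Joint ranges: [-3.01, 3.01], [-0.46, 2.08], [-1.47, 1.51], [0.13, 2.56], [-1, 4.14], [0.04, 2.09], [-2.66, 2.66]. Speed limits (rad/s): [2.57, 2.57, 3.14, 3.14, 3.14, 3.14, 3.14].

## Interface

Orientations are given as a unit quaternion [x, y, z, w].
In Python, from plant import r gives the robot as it stands. The module is installed in compiled form; this text tells all that it offers.
- The arm moves only by the shell command python3 -m pendant 'ROWS' [FORCE]. ROWS is JSON, one flat list of numbers, 7 for each row, row after row: the opening, from 0 (shut) to 1 (fully open), then the shift along the tool's x, y, z scaled (see below), then the turn, a rotation vector about the tool's x, y, z scaled (see below). A call has 1 to 12 rows; each row is the pose to reach, as a shift and turn from the pose commanded when the call began, along the tool's axes at that moment; what a row does not reach only later rows make up. The controller multiplies each number of a shift by 0.15 m and each number of a turn by pi/2 rad. A row lasts 1/10 s, in which the tool goes at most 50 mm and 8.59 degrees, less where a joint would pass 70% of its speed; a pose out of reach is approached as far as the arm can. A call with a number of a shift or a turn outside -1 to 1 is refused whole. A call with a gripper value outside its range is refused whole. The fingers move at their own pace and stop on an object; FORCE is the grip in N (left out, the last holds). Time passes only in rows, so rows that repeat a pose let the fingers close. It gives the time, the measured TCP pose, the force, the opening and the grip force at its end, in the units of the state.
- r.get_state(): the state, without advancing time (a new reading comes with each control period).
- r.snapshot(name): name is "side" or "top" or "wrist"; returns a dict with "img" (480x640x3 uint8, red, green, blue), "mtx" (3x3 intrinsics, pixels), "cam_to_world" (4x4, takes a point from camera to world coordinates). Camera axes: x right, y up, looking along -z (the intrinsics and any distortion apply to the point x, -y, -z); pixel columns grow to the right and rows downward; lengths in m; the calibration is good to about 2 mm. A picture is of the moment at which its call begins. There is no depth.
- r.finish_job(): hands the job in; it is judged then, once.
The state is a dict: "clock": time; "q": joint angles; "qd": joint speeds; "joint_torque": joint torques, N m; "tool_pos": TCP position; "eef_rot": TCP orientation; "contact_force": force on the tool from outside, world axes, zero at the start; "moment": the same for the moment, N m; "opening": opening from 0.0 (shut) to 1.0 (fully open); "finger_force": force on a finger pad.
Only numpy, scipy, OpenCV 4.12 (cv2) and the standard library are available. Lean on these libraries where they do the work, as an engineer would, in place of code of your own. Each camera call takes 0.05 s, during which the arm holds its last target. There are 200 camera calls.

## Working session

There is one attempt and no reset: what is moved stays moved. The work goes in short steps, Python scripts to look and compute and a shell command to move; the robot and the scene stay as the last step left them, time stands still between calls to the robot, and variables do not carry over. Pictures are saved under pics/ and viewed, at most 10 in all, crops included, and the job is handed in when it is done.

```bash
mkdir -p pics; cat > h.py <<'E'
import numpy as np, cv2
from plant import r
from scipy.spatial.transform import Rotation as R
def snap(n):
    s=r.snapshot(n); return s['img'],np.array(s['mtx']),np.array(s['cam_to_world'])
def ray(K,T,u,v):
    d=np.array([(u-K[0,2])/K[0,0],-(v-K[1,2])/K[1,1],-1.0]); return T[:3,3],T[:3,:3]@d
def onz(K,T,u,v,z):
    o,d=ray(K,T,u,v); return o+d*(z-o[2])/d[2]
def proj(K,T,p):
    c=T[:3,:3].T@(np.array(p)-T[:3,3]); return np.array([K[0,2]+K[0,0]*c[0]/-c[2],K[1,2]+K[1,1]*c[1]/c[2]])
def tri(a,b):
    (o1,d1),(o2,d2)=a,b; A=np.stack([d1,-d2],1); t=np.linalg.lstsq(A,o2-o1,rcond=None)[0]
    p,q=o1+t[0]*d1,o2+t[1]*d2; return (p+q)/2,np.linalg.norm(p-q)
E
python3 - <<'E'
from h import *
for n in ('top','side'):
    s=r.snapshot(n); print(n,{k:np.round(v,3).tolist() for k,v in s.items() if k!='img'})
    np.savez(''+n+'0.npz',**s); cv2.imwrite(f'pics/{n}0.png',s['img'][:,:,::-1])
print(r.get_state())
E
```

```text
top {'mtx': [[458.644, 0.0, 310.019], [0.0, 458.644, 248.466], [0.0, 0.0, 1.0]], 'cam_to_world': [[-0.011, 0.978, -0.208, 0.241], [-1.0, -0.01, 0.003, 0.14], [0.001, 0.208, 0.978, 1.483], [0.0, 0.0, 0.0, 1.0]]}
side {'mtx': [[489.309, 0.0, 313.919], [0.0, 489.309, 244.172], [0.0, 0.0, 1.0]], 'cam_to_world': [[0.995, 0.082, -0.06, 0.429], [-0.1, 0.673, -0.733, -0.797], [-0.02, 0.735, 0.677, 1.026], [0.0, 0.0, 0.0, 1.0]]}
{'clock': 0.1, 'q': array([ 1.3787843 ,  0.68988736, -0.19452817,  1.56622401,  0.15729486,
        0.90253432, -0.21506539]), 'qd': array([ 0.0014231 , -0.00082734, -0.00102104, -0.00395113,  0.0011625 ,
        0.00162332, -0.00089554]), 'joint_torque': array([-1.85681900e-03, -5.28503358e+01, -1.27080739e+00, -1.53837758e+01,
       -5.25011017e-02,  2.05159413e-03,  3.35426773e-05]), 'tool_pos': array([ 0.13976916, -0.60858518,  0.23800268]), 'eef_rot': array([ 9.93626230e-01,  1.12721887e-01, -1.51985032e-04, -8.17038784e-04]), 'contact_force': array([0.07556073, 1.48905606, 0.00188497]), 'moment': array([ 0.03230243, -0.00776262,  0.03370287]), 'finger_force': 0.0, 'opening': 0.9995818505839028}
```

View pics/top0.png

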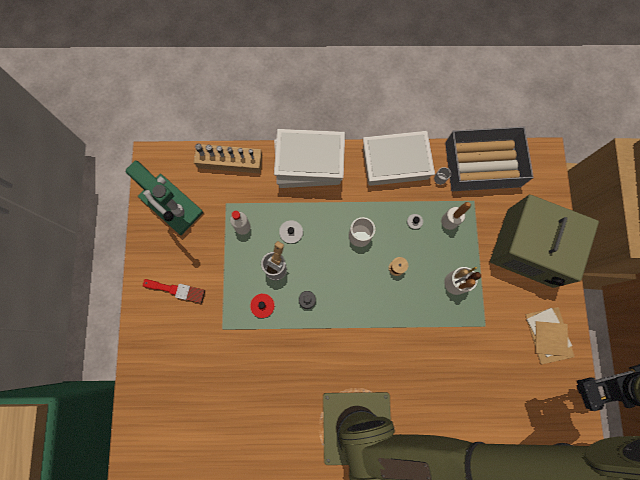

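View pics/side0.png

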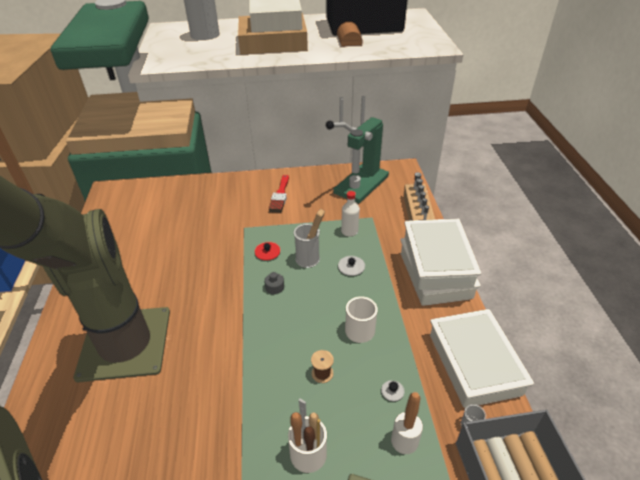

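Top view: brush and pot at about (275,258), grey lid with black knob at (291,231), white jar at (362,232), small lid (415,221), mallet (454,216), tool jar (461,280), spool (399,267), weight (307,299), bottle (240,223). Side view: brush handle top at (318,213), pot (307,245), lid (351,266), jar (361,318).

Candidates:
- Brush: red look-alike at top (175,290), mallet handle (460,210), tools in the tool jar (465,278), and wooden handle in the tin pot (278,248). I choose the handle in the pot.
- Lid: red (262,306), small (415,221), weight (307,299), and large grey (291,231). I choose the large grey one.
- Jar: tool jar (461,280) and empty (362,232). I choose the empty one.

```bash
python3 - <<'E'
from h import *
a=np.load('top0.npz')['img'][200:325,220:390]; b=np.load('side0.npz')['img'][200:345,255:385]
A=cv2.resize(a,None,fx=2.5,fy=2.5,interpolation=2)[:,:,::-1];B=cv2.resize(b,None,fx=2.8,fy=2.8,interpolation=2)[:,:,::-1]
h=max(A.shape[0],B.shape[0]); C=np.zeros((h,A.shape[1]+B.shape[1],3),np.uint8);C[:A.shape[0],:A.shape[1]]=A;C[:B.shape[0],A.shape[1]:]=B
cv2.imwrite('pics/crop0.png',C);print(A.shape,B.shape)
for n in('top','side'):
    s=np.load(n+'0.npz');im=s['img'];K,T=s['mtx'],s['cam_to_world'];hsv=cv2.cvtColor(im,cv2.COLOR_RGB2HSV)
    low=((hsv[:,:,1]<40)&(hsv[:,:,2]>90)).astype(np.uint8)
    wood=((hsv[:,:,0]>8)&(hsv[:,:,0]<25)&(hsv[:,:,1]>70)).astype(np.uint8)
    blk=(hsv[:,:,2]<70).astype(np.uint8)
    box=(224,203,260,124) if n=='top' else (245,200,190,270)
    x,y,w,hh=box
    for nm,m in(('low',low),('wood',wood),('blk',blk)):
        k,l,st,c=cv2.connectedComponentsWithStats(np.ascontiguousarray(m[y:y+hh,x:x+w]))
        for i in range(1,k):
            if st[i,4]>25: print(n,nm,st[i,:2]+[x,y],st[i,2:],np.round(c[i]+[x,y],1))
E
```

```text
(312, 425, 3) (406, 364, 3)
top low [441 207] [ 25  23 270] [452.  218.5]
top low [230 211] [ 22  24 263] [240.3 223.8]
top low [407 214] [ 17  15 164] [414.7 221. ]
top low [349 217] [ 27  30 439] [361.6 231.2]
top low [279 220] [ 25  23 410] [290.6 231.2]
top low [261 252] [ 26  24 227] [273.1 264.2]
top low [444 267] [ 34  28 301] [458.3 281.2]
top wood [224 203] [ 2 61 82] [224.3 228.1]
top wood [453 203] [ 18  16 143] [461.5 209.7]
top wood [459 203] [ 25 103 677] [477.9 248.2]
top wood [271 241] [ 13  24 186] [277.2 252.6]
top wood [389 257] [ 20  19 271] [398.2 265.9]
top wood [267 266] [10  8 43] [271.  270.2]
top wood [455 267] [22 11 99] [463.8 272.2]
top blk [454 209] [10  9 36] [457.4 213.5]
top blk [413 217] [ 6  7 36] [415.5 220. ]
top blk [442 226] [17 12 34] [449.8 232.3]
top blk [288 227] [ 6  7 34] [290.5 230.3]
top blk [264 254] [ 9 14 32] [266.5 259.5]
top blk [265 265] [12  9 56] [270.6 269.8]
top blk [266 268] [21  9 28] [278.  273.1]
top blk [465 272] [16  9 62] [473.  276.4]
top blk [459 283] [10  6 31] [463.1 285.5]
top blk [259 302] [ 7  7 37] [261.5 305. ]

[... 524 characters left out ...]
 [287 421] [  41   49 1059] [308.  451.9]
side wood [245 200] [ 103   38 2356] [292.7 212.8]
side wood [358 200] [  77  228 5373] [405.4 284.2]
side wood [426 200] [  9  20 156] [430.5 209.6]
side wood [311 350] [ 23  33 619] [321.9 365.9]
side wood [404 392] [ 16  37 390] [411.6 409.6]
side wood [291 412] [ 11  34 278] [296.5 426.8]
side wood [304 413] [ 16  37 420] [312.3 431.1]
side blk [265 244] [ 5  7 28] [266.7 246.8]
side blk [349 258] [ 6  8 35] [351.2 261.5]
side blk [269 277] [ 8  5 26] [272.4 279.2]
side blk [265 284] [ 18  10 112] [273.5 289. ]
side blk [315 369] [ 15  10 100] [321.7 373.6]
side blk [389 382] [ 9 10 66] [392.8 386.6]
side blk [304 430] [ 10  20 104] [308.1 440.8]
```

View pics/crop0.png

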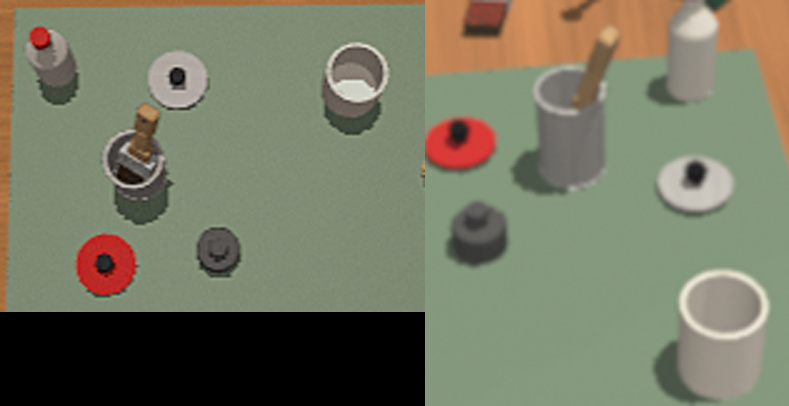

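The crop confirms the choices: tan handle, metal ferrule and dark bristles in the tin pot. It also shows the pot's rim, the grey lid's flange and the jar's rim clearly enough to measure.

```bash
python3 - <<'E'
from h import *
t=np.load('top0.npz');s=np.load('side0.npz')
kt,tt,ks,ts=t['mtx'],t['cam_to_world'],s['mtx'],s['cam_to_world']
ct=lambda x,y:((x+.5)/2.5-.5+220,(y+.5)/2.5-.5+200)
cs=lambda x,y:((x-425+.5)/2.8-.5+255,(y+.5)/2.8-.5+200)
for nm,a,b,z in(('pot rim',(134.5,160),(570.5,92),.11),('jar rim',(356,72),(722.5,304),.09),('lid flange',(178,80),(695,183),.012),('lid knob',(177,77),(696,172),.03)):
    print(nm,onz(kt,tt,*ct(*a),z).round(4),onz(ks,ts,*cs(*b),z).round(4),[x.round(4) for x in tri(ray(kt,tt,*ct(*a)),ray(ks,ts,*cs(*b)))])
print('tip',tri(ray(kt,tt,*ct(148,109)),ray(ks,ts,*cs(608,34))))
for nm,p,z in (('bottle',(240,224),.15),('weight',(307,298),.05),('small',(415,221),.012),('spool',(399,264),.06),('redlid',(262,306),.012)): print(nm,onz(kt,tt,*p,z).round(3))
# handle axis in top view: contour of wood
hsv=cv2.cvtColor(t['img'],cv2.COLOR_RGB2HSV);m=((hsv[:,:,0]>8)&(hsv[:,:,0]<25)&(hsv[:,:,1]>70)).astype(np.uint8)
q=np.argwhere(m[238:262,268:287])[:, ::-1]+[268,238]
print(cv2.minAreaRect(q.astype(np.float32)))
for v in range(241,266): 
    u=q[q[:,1]==v][:,0]
    if len(u): print(v,u.min(),u.max(),end='; ')
E
```

```text
pot rim [0.4876 0.2469 0.11  ] [0.4938 0.2467 0.11  ] [array([0.4909, 0.2473, 0.1087]), np.float64(0.0061)]
jar rim [ 0.6002 -0.0286  0.09  ] [ 0.6032 -0.029   0.09  ] [array([ 0.602 , -0.0286,  0.0891]), np.float64(0.0029)]
lid flange [0.6119 0.1977 0.012 ] [0.617  0.1992 0.012 ] [array([0.6144, 0.1978, 0.0126]), np.float64(0.005)]
lid knob [0.6114 0.1982 0.03  ] [0.6172 0.1972 0.03  ] [array([0.6148, 0.1985, 0.0278]), np.float64(0.0055)]
tip (array([0.53078676, 0.22474897, 0.1992892 ]), np.float64(7.847312132766984e-05))
bottle [0.603 0.345 0.15 ]
weight [0.389 0.146 0.05 ]
small [ 0.644 -0.215  0.012]
spool [ 0.491 -0.144  0.06 ]
redlid [0.368 0.29  0.012]
((277.8235778808594, 251.7058868408203), (9.701425552368164, 20.858062744140625), 14.03624439239502)
241 277 278; 242 276 280; 243 275 282; 244 275 283; 245 275 283; 246 275 283; 247 275 282; 248 274 282; 249 274 282; 250 274 282; 251 274 281; 252 275 281; 253 274 281; 254 273 280; 255 272 280; 256 272 280; 257 272 279; 258 272 280; 259 271 281; 260 271 280; 261 272 280;
```

Measurements agree to about 3 mm: pot (0.491,0.247), jar (0.602,-0.029), lid (0.614,0.198), handle end (0.531,0.225,0.199), lean toward azimuth of about -29°. The plan has four steps:
1. Take the handle with a tilted tool.
2. Lay the brush on free bench near (0.43,0).
3. Regrasp it by the ferrule and stand it in the jar.
4. Put the lid on the pot.

First I travel clear of everything.

```bash
cat > plan.py <<'E'
from h import *
def ori(h,tilt,f=1):
    h,t=np.radians([h,tilt]); z=np.array([np.sin(t)*np.cos(h),np.sin(t)*np.sin(h),-np.cos(t)])
    y=f*np.array([-np.sin(h),np.cos(h),0]); return np.stack([np.cross(y,z),y,z],1)
def plan(wps,grasp=False,start=None):
    "wps: (pos,h,tilt,f); pos is TCP, or the grasp point when grasp"
    s=r.get_state(); p,M=(np.array(s['tool_pos']),R.from_quat(s['eef_rot']).as_matrix()) if start is None else start
    for w in wps:
        N=ori(*w[1:]) if len(w)>2 else w[1]; q=np.array(w[0],float)+(0.019*N[:,2] if grasp else 0)
        d=M.T@(q-p); v=R.from_matrix(M.T@N).as_rotvec()
        print('shift',(d/.15).round(3),'turn',(v/(np.pi/2)).round(3),'rows',int(np.ceil(max(np.linalg.norm(d)/.05,np.degrees(np.linalg.norm(v))/8.59))),'tcp',q.round(3))
        p,M=q,N
def st():
    s=r.get_state();M=R.from_quat(s['eef_rot']).as_matrix()
    print(round(s['clock'],2),'p',np.round(s['tool_pos'],4),'z',M[:,2].round(3),'y',M[:,1].round(3),'q',np.round(s['q'],2),'F',np.round(s['contact_force'],1),'op',round(s['opening'],3),'ff',round(s['finger_force'],1))
E
python3 - <<'E'
from plan import *
plan([([.27,-.55,.30],30,0,-1),([.38,-.45,.3],45,0,-1),([.47,-.34,.3],60,0,-1),([.51,-.2,.30],75,0,-1),([.53,-.06,.3],90,0,-1),([.53,-.06,.3],-90,45,1)])
E
```

```text
shift [ 0.934 -0.187 -0.413] turn [-0.001 -0.    -0.19 ] rows 4 tcp [ 0.27 -0.55  0.3 ]
shift [ 0.968 -0.211  0.   ] turn [ 0.     0.    -0.167] rows 3 tcp [ 0.38 -0.45  0.3 ]
shift [ 0.943 -0.094  0.   ] turn [ 0.     0.    -0.167] rows 3 tcp [ 0.47 -0.34  0.3 ]
shift [ 0.942 -0.236  0.   ] turn [ 0.     0.    -0.167] rows 3 tcp [ 0.51 -0.2   0.3 ]
shift [ 0.936 -0.113  0.   ] turn [ 0.     0.    -0.167] rows 3 tcp [ 0.53 -0.06  0.3 ]
shift [0. 0. 0.] turn [-0.  -0.5 -0. ] rows 6 tcp [ 0.53 -0.06  0.3 ]
```

```bash
P="python3 -m pendant"
python3 -m pendant '[1,0.93,-0.19,-0.41,0,0,-0.19, 1,0.93,-0.19,-0.41,0,0,-0.19, 1,0.93,-0.19,-0.41,0,0,-0.19, 1,0.93,-0.19,-0.41,0,0,-0.19]' | tail -1
python3 -m pendant '[1,0.97,-0.21,0,0,0,-0.17, 1,0.97,-0.21,0,0,0,-0.17, 1,0.97,-0.21,0,0,0,-0.17, 1,0.97,-0.21,0,0,0,-0.17]' >/dev/null
python3 -m pendant '[1,0.94,-0.1,0,0,0,-0.17, 1,0.94,-0.1,0,0,0,-0.17, 1,0.94,-0.1,0,0,0,-0.17, 1,0.94,-0.1,0,0,0,-0.17]' >/dev/null
python3 -m pendant '[1,0.94,-0.23,0,0,0,-0.17, 1,0.94,-0.23,0,0,0,-0.17, 1,0.94,-0.23,0,0,0,-0.17, 1,0.94,-0.23,0,0,0,-0.17]' >/dev/null
python3 -m pendant '[1,0.93,-0.11,0,0,0,-0.17, 1,0.93,-0.11,0,0,0,-0.17, 1,0.93,-0.11,0,0,0,-0.17, 1,0.93,-0.11,0,0,0,-0.17, 1,0.93,-0.11,0,0,0,-0.17]' >/dev/null
python3 -c 'from plan import *;st()'
python3 -m pendant '[1,0,0,0,0,-0.5,0, 1,0,0,0,0,-0.5,0, 1,0,0,0,0,-0.5,0, 1,0,0,0,0,-0.5,0, 1,0,0,0,0,-0.5,0, 1,0,0,0,0,-0.5,0, 1,0,0,0,0,-0.5,0]' >/dev/null
python3 -c 'from plan import *;st()'
```

```text
finger_force: 0.0
2.2 p [ 0.5249 -0.0611  0.2999] z [-0.001 -0.001 -1.   ] y [ 1.     0.022 -0.001] q [ 0.4   0.53 -0.59  1.76  0.35  0.96 -0.31] F [-1.2 -0.7  0.4] op 0.997 ff 0.0
2.9 p [ 0.5249 -0.061   0.2993] z [ 0.013 -0.707 -0.707] y [ 1.     0.021 -0.003] q [-0.25  0.64 -0.25  1.84  0.88  1.28 -0.99] F [-0.7 -0.4 -0.7] op 1.002 ff 0.0
```

```bash
python3 - <<'E'
from plan import *
plan([([.50,.07,.34],-70,45,1),([.46,.19,.34],-45,45,1),([.455,.266,.27],-29,45,1)])
t=np.load('top0.npz');K,T=t['mtx'],t['cam_to_world']
tip=np.array([.531,.225,.198])
for az in(-15,-22,-29,-36):
    b=np.array([-np.sin(.314)*np.cos(np.radians(az)),-np.sin(.314)*np.sin(np.radians(az)),-.951])
    print(az,[proj(K,T,tip+d*b).round(1) for d in(0,.03,.06,.08)])
E
```

```text
shift [ 0.428 -0.148 -0.812] turn [-0.149 -0.    -0.147] rows 3 tcp [0.5  0.07 0.34]
shift [ 0.596  0.023 -0.596] turn [-0.196 -0.    -0.196] rows 3 tcp [0.46 0.19 0.34]
shift [0.6   0.335 0.06 ] turn [-0.126  0.    -0.126] rows 3 tcp [0.455 0.266 0.27 ]
-15 [array([278.8, 243.3]), array([278.7, 248.5]), array([278.5, 253.4]), array([278.4, 256.6])]
-22 [array([278.8, 243.3]), array([278.3, 248.4]), array([277.8, 253.2]), array([277.4, 256.3])]
-29 [array([278.8, 243.3]), array([277.9, 248.2]), array([277.1, 252.9]), array([276.5, 255.9])]
-36 [array([278.8, 243.3]), array([277.6, 248. ]), array([276.4, 252.5]), array([275.7, 255.4])]
```

```bash
python3 -m pendant '[1,0.43,-0.15,-0.81,-0.15,0,-0.15, 1,0.43,-0.15,-0.81,-0.15,0,-0.15, 1,0.43,-0.15,-0.81,-0.15,0,-0.15, 1,0.43,-0.15,-0.81,-0.15,0,-0.15]' >/dev/null
python3 -m pendant '[1,0.6,0.02,-0.6,-0.2,0,-0.2, 1,0.6,0.02,-0.6,-0.2,0,-0.2, 1,0.6,0.02,-0.6,-0.2,0,-0.2, 1,0.6,0.02,-0.6,-0.2,0,-0.2]' >/dev/null
python3 -m pendant '[1,0.6,0.34,0.06,-0.125,0,-0.125, 1,0.6,0.34,0.06,-0.125,0,-0.125, 1,0.6,0.34,0.06,-0.125,0,-0.125, 1,0.6,0.34,0.06,-0.125,0,-0.125, 1,0.6,0.34,0.06,-0.125,0,-0.125]' >/dev/null
python3 - <<'E'
from plan import *
st()
im,K,T=snap('wrist'); np.savez('w1.npz',img=im,mtx=K,cam_to_world=T); cv2.imwrite('pics/w1.png',im[:,:,::-1])
print(K.round(1).tolist(),T.round(3).tolist(),proj(K,T,[.531,.225,.198]),proj(K,T,[.491,.247,.11]))
E
```

```text
4.2 p [0.4548 0.2651 0.2717] z [ 0.622 -0.34  -0.705] y [0.481 0.877 0.001] q [-0.75  0.62 -0.52  2.12  1.26  1.18 -1.11] F [-0.5  0.4 -0.5] op 1.0 ff 0.0
[[430.6, 0.0, 314.4], [0.0, 430.6, 238.5], [0.0, 0.0, 1.0]] [[0.48, -0.407, -0.777, 0.317], [0.877, 0.223, 0.425, 0.341], [0.001, -0.886, 0.464, 0.32], [0.0, 0.0, 0.0, 1.0]] [316.04899331 245.92746117] [316.1254878   89.59379327]
```

View pics/w1.png

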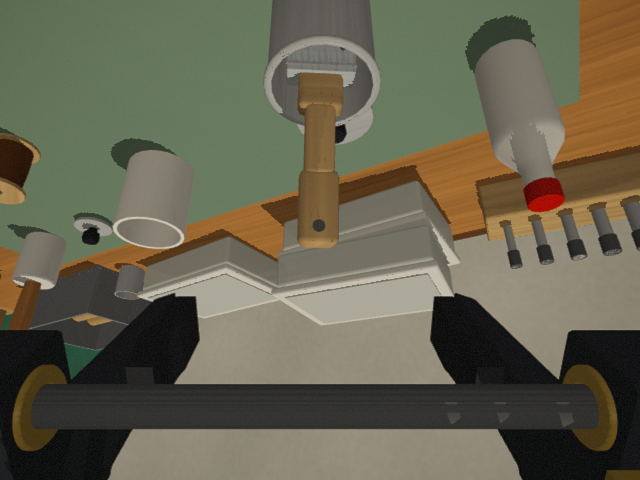

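The wrist view (upside down) shows the handle's end at (318,244) against a predicted (316,246), so the brush is well placed between the fingers. The pot rim centre is at about (322,81), with the ferrule and bristles inside.

```bash
python3 - <<'E'
from plan import *
t=np.load('w1.npz');K,T=t['mtx'],t['cam_to_world']
print('pot',onz(K,T,322.5,81.5,.11), 'tip',onz(K,T,318,244,.198))
plan([([.469,.258,.232],-29,45,1),([.5225,.230,.170],-29,45,1),([.5225,.230,.300],-29,45,1)],True)
E
```

```text
pot [0.48716809 0.2535799  0.11      ] tip [0.5292198  0.22735915 0.198     ]
shift [0.112 0.001 0.391] turn [0.003 0.001 0.002] rows 2 tcp [0.481 0.251 0.219]
shift [0.008 0.01  0.577] turn [0. 0. 0.] rows 2 tcp [0.534 0.223 0.157]
shift [-0.613  0.    -0.613] turn [0. 0. 0.] rows 3 tcp [0.534 0.223 0.287]
```

```bash
python3 -m pendant '[1,0.06,0,0.2,0,0,0, 1,0.11,0,0.39,0,0,0, 1,0.11,0,0.39,0,0,0, 1,0.11,0.01,0.59,0,0,0, 1,0.12,0.01,0.79,0,0,0, 1,0.12,0.01,0.97,0,0,0, 1,0.12,0.01,0.97,0,0,0, 1,0.12,0.01,0.97,0,0,0]' >/dev/null
python3 -c 'from plan import *;st()'
python3 -m pendant '[0,0,0,0,0,0,0, 0,0,0,0,0,0,0, 0,0,0,0,0,0,0, 0,0,0,0,0,0,0, 0,0,0,0,0,0,0, 0,0,0,0,0,0,0, 0,0,0,0,0,0,0, 0,0,0,0,0,0,0, 0,0,0,0,0,0,0, 0,0,0,0,0,0,0]' 30 >/dev/null
python3 -c 'from plan import *;st()'
```

```text
5.05 p [0.533  0.2266 0.1562] z [ 0.623 -0.335 -0.707] y [0.475 0.88  0.001] q [-0.63  0.86 -0.43  2.14  1.6   1.09 -1.31] F [0.7 0.3 0.4] op 0.998 ff 0.0
6.05 p [0.533  0.2264 0.1549] z [ 0.623 -0.335 -0.707] y [ 0.474  0.88  -0.   ] q [-0.63  0.86 -0.43  2.14  1.6   1.09 -1.31] F [ 1.   0.7 -0.3] op 0.295 ff 29.7
```

The opening of 26 mm matches the handle's width. I now lift vertically.

```bash
python3 -m pendant '[0,-0.04,0,-0.04,0,0,0, 0,-0.09,0,-0.09,0,0,0, 0,-0.15,0,-0.15,0,0,0, 0,-0.22,0,-0.22,0,0,0, 0,-0.3,0,-0.3,0,0,0, 0,-0.38,0,-0.38,0,0,0, 0,-0.46,0,-0.46,0,0,0, 0,-0.54,0,-0.54,0,0,0, 0,-0.61,0,-0.61,0,0,0, 0,-0.66,0,-0.66,0,0,0, 0,-0.66,0,-0.66,0,0,0]' >/dev/null
python3 - <<'E'
from plan import *
st()
s=r.snapshot('side');cv2.imwrite('pics/s2.png',cv2.resize(s['img'][130:330,230:430],None,fx=3,fy=3,interpolation=2)[:,:,::-1]);np.savez('s2.npz',**s)
E
```

```text
7.15 p [0.5332 0.2267 0.2971] z [ 0.624 -0.334 -0.706] y [0.474 0.88  0.003] q [-0.59  0.58 -0.47  2.05  1.33  1.09 -0.91] F [ 0.5  0.5 -1.4] op 0.293 ff 29.7
```

View pics/s2.png

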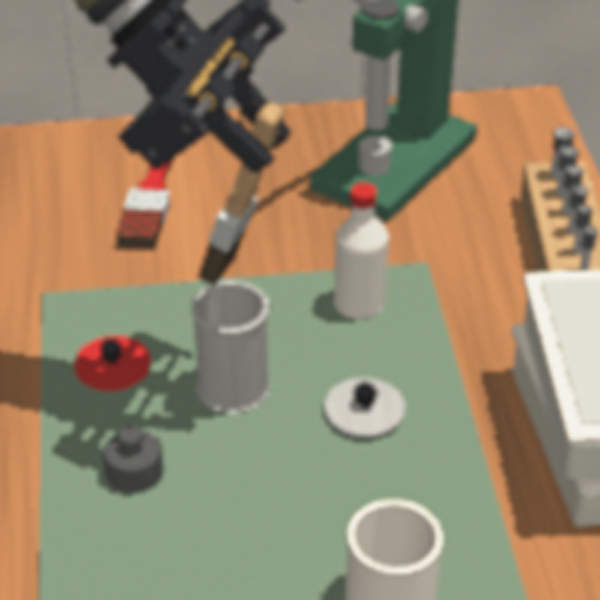

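The picture shows the brush clear above the pot, with its bristles at about (215,270) in the crop, and the pot, lid and jar undisturbed. My fingertips reach 19 mm past the handle, too deep to lay the brush flat. I lower it back exactly as it was and regrip it with the fingertips.

```bash
python3 -m pendant '[0,0.08,0,0.08,0,0,0, 0,0.16,0,0.16,0,0,0, 0,0.24,0,0.24,0,0,0, 0,0.32,0,0.32,0,0,0, 0,0.4,0,0.4,0,0,0, 0,0.48,0,0.48,0,0,0, 0,0.54,0,0.54,0,0,0, 0,0.59,0,0.59,0,0,0, 0,0.63,0,0.63,0,0,0, 0,0.655,0,0.655,0,0,0, 0,0.655,0,0.655,0,0,0, 0,0.655,0,0.655,0,0,0]' >/dev/null
python3 - <<'E'
from plan import *
st()
s=r.get_state();M=R.from_quat(s['eef_rot']).as_matrix();p=np.array(s['tool_pos'])
c=p-.019*M[:,2]; print('centre',c)
N=ori(-29,57,1)
plan([(c-.04*N[:,2],-29,57,1),(c+.006*N[:,2],-29,57,1)])
E
```

```text
8.4 p [0.533  0.2265 0.1561] z [ 0.623 -0.335 -0.707] y [0.474 0.88  0.   ] q [-0.63  0.85 -0.42  2.14  1.6   1.08 -1.3 ] F [ 0.8 -0.1 -0.2] op 0.292 ff 29.7
centre [0.52112952 0.23283729 0.16955175]
shift [ 0.055  0.003 -0.387] turn [ 0.006 -0.133  0.005] rows 2 tcp [0.492 0.249 0.191]
shift [-0.     0.     0.307] turn [0. 0. 0.] rows 1 tcp [0.526 0.23  0.166]
```

```bash
python3 -m pendant '[0.6,0,0,0,0,0,0, 0.6,0,0,0,0,0,0, 0.6,0,0,0,0,0,0, 0.6,0,0,0,0,0,0, 0.6,0.03,0,-0.2,0,-0.06,0, 0.6,0.055,0,-0.39,0,-0.133,0, 0.6,0.055,0,-0.39,0,-0.133,0, 0.6,0.055,0,-0.39,0,-0.133,0]' >/dev/null
python3 -c 'from plan import *;st()'
python3 -m pendant '[0.6,0,0,0.15,0,0,0, 0.6,0,0,0.27,0,0,0, 0.6,0,0,0.31,0,0,0, 0.6,0,0,0.31,0,0,0, 0,0,0,0.31,0,0,0, 0,0,0,0.31,0,0,0, 0,0,0,0.31,0,0,0, 0,0,0,0.31,0,0,0, 0,0,0,0.31,0,0,0, 0,0,0,0.31,0,0,0, 0,0,0,0.31,0,0,0]' 35 >/dev/null
python3 - <<'E'
from plan import *
st()
s=r.get_state();M=R.from_quat(s['eef_rot']).as_matrix();p=np.array(s['tool_pos'])
print('up150 in tool',(M.T@[0,0,1]).round(3))
E
```

```text
9.2 p [0.4908 0.25   0.1912] z [ 0.739 -0.396 -0.546] y [ 0.472  0.882 -0.001] q [-0.85  0.88 -0.4   2.2   1.52  1.3  -1.47] F [ 1.   0.4 -0.1] op 0.602 ff 0.0
10.3 p [0.5258 0.2306 0.1663] z [ 0.739 -0.397 -0.545] y [0.474 0.881 0.   ] q [-0.78  0.94 -0.36  2.19  1.62  1.28 -1.49] F [1.1 0.8 0.9] op 0.288 ff 34.8
up150 in tool [-0.838  0.    -0.545]
```

```bash
python3 -m pendant '[0,-0.05,0,-0.03,0,0,0, 0,-0.12,0,-0.08,0,0,0, 0,-0.22,0,-0.14,0,0,0, 0,-0.32,0,-0.21,0,0,0, 0,-0.42,0,-0.27,0,0,0, 0,-0.52,0,-0.34,0,0,0, 0,-0.62,0,-0.4,0,0,0, 0,-0.72,0,-0.47,0,0,0, 0,-0.82,0,-0.53,0,0,0, 0,-0.84,0,-0.545,0,0,0, 0,-0.84,0,-0.545,0,0,0]' >/dev/null
python3 - <<'E'
from plan import *
st()
N=ori(0,-15,1);C=np.array([.60,.107,.0105])
plan([(C+.006*N[:,2]+[0,0,.27],0,-15,1),(C+.006*N[:,2]+[0,0,.15],0,-15,1)])
E
```

```text
11.4 p [0.5257 0.2301 0.3172] z [ 0.739 -0.397 -0.545] y [0.474 0.88  0.002] q [-0.75  0.62 -0.4   2.12  1.42  1.25 -1.11] F [-0.1 -1.  -1.1] op 0.292 ff 34.8
shift [-0.208 -0.493  0.838] turn [-0.119  0.783 -0.314] rows 9 tcp [0.598 0.107 0.275]
shift [-0.207  0.     0.773] turn [0. 0. 0.] rows 3 tcp [0.598 0.107 0.155]
```

```bash
python3 -m pendant '[0,-0.01,-0.03,0.04,-0.012,0.078,-0.031, 0,-0.03,-0.07,0.11,-0.024,0.157,-0.063, 0,-0.05,-0.12,0.2,-0.036,0.235,-0.094, 0,-0.08,-0.18,0.3,-0.048,0.313,-0.126, 0,-0.1,-0.25,0.42,-0.06,0.39,-0.157, 0,-0.13,-0.31,0.53,-0.072,0.47,-0.188, 0,-0.15,-0.37,0.63,-0.083,0.55,-0.22, 0,-0.18,-0.43,0.73,-0.095,0.626,-0.251, 0,-0.2,-0.48,0.81,-0.107,0.705,-0.283, 0,-0.21,-0.49,0.84,-0.119,0.783,-0.314, 0,-0.21,-0.49,0.84,-0.119,0.783,-0.314, 0,-0.21,-0.49,0.84,-0.119,0.783,-0.314]' >/dev/null
python3 - <<'E'
from plan import *
st()
s=r.snapshot('side');np.savez('s3.npz',**s)
K,T=np.array(s['mtx']),np.array(s['cam_to_world'])
u,v=proj(K,T,[.53,.107,.28]).astype(int);print(u,v)
x0,y0=max(0,u-100),max(0,v-75)
cv2.imwrite('pics/s3.png',cv2.resize(s['img'][y0:y0+150,x0:x0+200],None,fx=4,fy=4,interpolation=2)[:,:,::-1]);print(x0,y0)
for d in(0,.032,.115,.151,.2): print(d,((proj(K,T,[.632-d,.107,.28])-[x0,y0])*4).round(0))
E
```

```text
12.6 p [0.5998 0.1056 0.2709] z [-0.264 -0.001 -0.964] y [ 0.004  1.    -0.002] q [ 0.14  0.86 -0.79  1.29  0.44  1.45  0.93] F [ 0.4  0.2 -1.4] op 0.292 ff 34.8
324 216
224 141
0 [571. 288.]
0.032 [518. 292.]
0.115 [381. 303.]
0.151 [321. 307.]
0.2 [240. 314.]
```

View pics/s3.png

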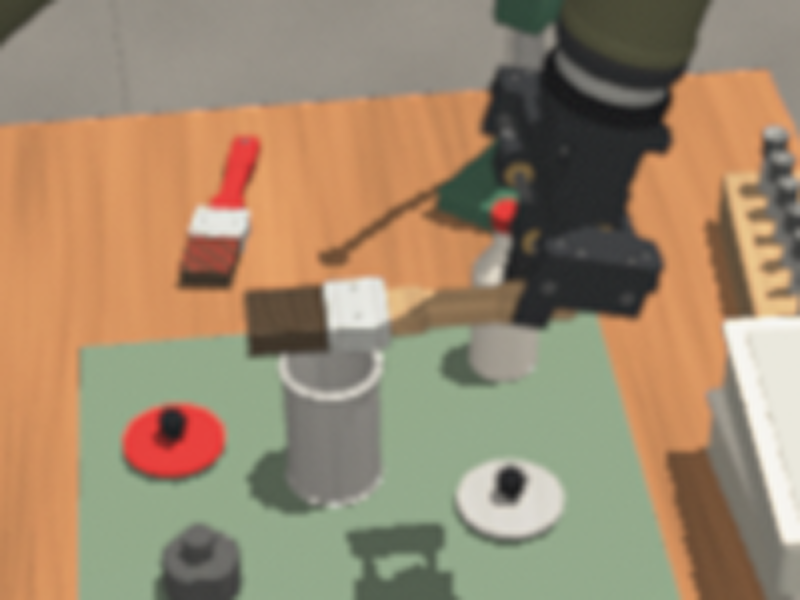

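The picture shows the brush level in the gripper: bristle end at crop (247,324), handle end at about (570,290), bristles about 2° low. I correct the tilt and lower it.

```bash
python3 - <<'E'
from plan import *
N=ori(0,-16.7,1);C=np.array([.60,.112,.0125])
plan([(C+.006*N[:,2]+[0,0,.125],0,-16.7,1),(C+.006*N[:,2]+[0,0,.0],0,-16.7,1),(C+.006*N[:,2]+[0,0,-.004],0,-16.7,1)])
E
```

```text
shift [-0.241  0.036  0.903] turn [-0.001  0.017 -0.001] rows 3 tcp [0.598 0.112 0.132]
shift [-0.239  0.     0.798] turn [0. 0. 0.] rows 3 tcp [0.598 0.112 0.007]
shift [-0.008  0.     0.026] turn [0. 0. 0.] rows 1 tcp [0.598 0.112 0.003]
```

```bash
python3 -m pendant '[0,-0.05,0.01,0.15,0,0.008,0, 0,-0.1,0.02,0.38,0,0.017,0, 0,-0.16,0.036,0.6,0,0.017,0, 0,-0.21,0.036,0.8,0,0.017,0, 0,-0.24,0.036,0.9,0,0.017,0, 0,-0.24,0.036,0.9,0,0.017,0]' >/dev/null
python3 -m pendant '[0,-0.05,0,0.18,0,0,0, 0,-0.11,0,0.37,0,0,0, 0,-0.16,0,0.54,0,0,0, 0,-0.2,0,0.67,0,0,0, 0,-0.22,0,0.74,0,0,0, 0,-0.23,0,0.77,0,0,0, 0,-0.24,0,0.79,0,0,0, 0,-0.24,0,0.79,0,0,0]' >/dev/null
python3 -c 'from plan import *;st()'
```

```text
14.05 p [0.6    0.1125 0.0112] z [-0.285 -0.001 -0.959] y [ 0.     1.    -0.001] q [ 0.09  1.18 -0.68  1.41  0.62  1.07  0.85] F [ 1.  -0.6 -0.2] op 0.293 ff 34.8
```

```bash
python3 -m pendant '[0,-0.004,0,0.012,0,0,0, 0,-0.007,0,0.024,0,0,0, 0,-0.009,0,0.03,0,0,0, 0,-0.009,0,0.03,0,0,0]' >/dev/null
python3 -c 'from plan import *;st()'
python3 -m pendant '[0,-0.002,0,0.006,0,0,0, 0,-0.004,0,0.012,0,0,0, 0,-0.004,0,0.012,0,0,0]' >/dev/null
python3 -c 'from plan import *;st()'
```

```text
14.45 p [0.6    0.1124 0.0074] z [-0.285 -0.001 -0.959] y [ 0.     1.    -0.002] q [ 0.09  1.18 -0.68  1.41  0.63  1.07  0.85] F [-1.1  0.4  6.2] op 0.29 ff 34.8
14.75 p [0.6    0.1123 0.0073] z [-0.285 -0.002 -0.958] y [ 0.     1.    -0.002] q [ 0.09  1.19 -0.68  1.41  0.63  1.07  0.85] F [-1.9 -2.  17.8] op 0.292 ff 34.9
```

```bash
python3 -m pendant '[0,0.003,0,-0.008,0,0,0, 0,0.003,0,-0.008,0,0,0]' >/dev/null
python3 -c 'from plan import *;st()'
python3 -m pendant '[0.42,0,0,0,0,0,0, 0.42,0,0,0,0,0,0, 0.42,0,0,0,0,0,0, 0.42,0,0,-0.1,0,0,0, 0.42,0,0,-0.25,0,0,0, 0.42,0,0,-0.5,0,0,0, 0.42,0,0,-0.8,0,0,0, 0.42,0,0,-1,0,0,0, 0.42,0,0,-1,0,0,0]' >/dev/null
python3 - <<'E'
from plan import *
st()
N=ori(180,-20,1);C=np.array([.499,.112,.0105])
plan([([.56,.09,.30],90,0,-1),([.52,.10,.28],135,0,1) ,([.52,.10,.28],180,0,1)])
E
```

```text
14.95 p [0.6    0.1124 0.0074] z [-0.285 -0.001 -0.959] y [ 0.     1.    -0.002] q [ 0.09  1.18 -0.68  1.41  0.63  1.07  0.85] F [-0.3 -1.4  9.7] op 0.292 ff 34.8
15.85 p [0.646  0.1141 0.1547] z [-0.277  0.003 -0.961] y [0.002 1.    0.002] q [ 0.09  1.05 -0.74  1.2   0.52  1.36  0.95] F [ 0.4  0.9 -0. ] op 0.417 ff 0.0
shift [ 0.818 -0.16  -0.773] turn [-0.139 -0.141  0.992] rows 11 tcp [0.56 0.09 0.3 ]
shift [ 0.067 -0.267  0.133] turn [0.  0.  1.5] rows 16 tcp [0.52 0.1  0.28]
shift [0. 0. 0.] turn [ 0.   0.  -0.5] rows 6 tcp [0.52 0.1  0.28]
```

```bash
python3 -m pendant '[1,0.4,-0.08,-0.4,-0.014,-0.014,0.1, 1,0.6,-0.16,-0.6,-0.139,-0.141,0.99, 1,0.8,-0.16,-0.77,-0.139,-0.141,0.99, 1,0.8,-0.16,-0.77,-0.139,-0.141,0.99, 1,0.8,-0.16,-0.77,-0.139,-0.141,0.99, 1,0.8,-0.16,-0.77,-0.139,-0.141,0.99, 1,0.8,-0.16,-0.77,-0.139,-0.141,0.99, 1,0.8,-0.16,-0.77,-0.139,-0.141,0.99, 1,0.8,-0.16,-0.77,-0.139,-0.141,0.99, 1,0.8,-0.16,-0.77,-0.139,-0.141,0.99, 1,0.8,-0.16,-0.77,-0.139,-0.141,0.99, 1,0.8,-0.16,-0.77,-0.139,-0.141,0.99]' >/dev/null
python3 -c 'from plan import *;st()'
python3 -m pendant '[1,0,-0.4,0.1,0,0,0.98, 1,0,-0.4,0.1,0,0,0.98, 1,0,-0.4,0.1,0,0,0.98, 1,0,-0.4,0.1,0,0,0.98, 1,0,-0.4,0.1,0,0,0.98, 1,0,-0.4,0.1,0,0,0.98, 1,0,-0.4,0.1,0,0,0.98, 1,0,-0.4,0.1,0,0,0.98, 1,0,-0.4,0.1,0,0,0.98, 1,0,-0.4,0.1,0,0,0.98, 1,0,-0.4,0.1,0,0,0.98, 1,0,-0.4,0.1,0,0,0.98]' >/dev/null
python3 - <<'E'
from plan import *
st()
for n in('side','top','wrist'):
    s=r.snapshot(n); np.savez(n+'4.npz',**s)
    K,T=np.array(s['mtx']),np.array(s['cam_to_world']); print(n,proj(K,T,[.632,.112,.01]),proj(K,T,[.499,.112,.01]),proj(K,T,[.432,.112,.01]))
    if n!='top': cv2.imwrite(f'pics/{n}4.png',s['img'][:,:,::-1])
a=cv2.imread('pics/side4.png');K,T=np.load('side4.npz')['mtx'],np.load('side4.npz')['cam_to_world']
u,v=proj(K,T,[.53,.112,.01]).astype(int);w=cv2.imread('pics/wrist4.png')
A=cv2.resize(a[v-60:v+60,u-80:u+80],(400,300),interpolation=2);cv2.imwrite('pics/c4.png',np.hstack([A,cv2.resize(w,(400,300))]));print(u-80,v-60)
E
```

```text
17.05 p [0.5594 0.0895 0.2941] z [-0.01  -0.003 -1.   ] y [ 1.     0.006 -0.01 ] q [-0.02  0.57 -0.37  1.66  0.24  0.97 -0.47] F [-0.9  0.2 -0.1] op 0.997 ff 0.0
18.25 p [0.4999 0.0885 0.2793] z [-0.011 -0.003 -1.   ] y [ 0.038 -0.999  0.003] q [-0.31  0.48  0.07  1.86 -0.04  0.81 -1.75] F [ 0.2  0.3 -0.2] op 1.004 ff 0.0
side [361.24777429 287.05159567] [313.8773139  291.23716845] [289.80366096 293.36427521]
top [316.7267361  225.70940166] [317.29183722 265.21323713] [317.58452197 285.67359362]
wrist [293.02737939  34.46540672] [289.71686029 184.4446758 ] [288.28202871 249.44807399]
244 230
```

View pics/c4.png

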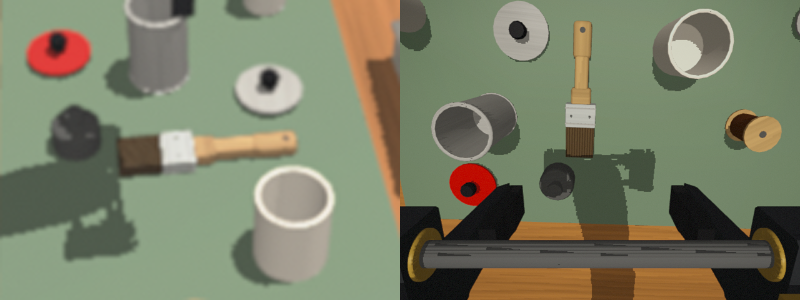

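The view shows the brush lying flat, clear of the weight, with its ferrule at full-frame wrist pixel (288,186) against a predicted (290,184). The lid, pot and jar have not moved. Next I grasp the ferrule.

```bash
python3 - <<'E'
from plan import *
N=ori(180,-18,1);C=np.array([.4985,.1125,.0105])+.005*N[:,2]
plan([(C+[0,0,.14],180,-18,1),(C+[0,0,.03],180,-18,1),(C,180,-18,1)])
E
```

```text
shift [ 0.015 -0.162  0.89 ] turn [-0.002  0.206  0.024] rows 3 tcp [0.5   0.112 0.146]
shift [-0.227  0.     0.697] turn [0. 0. 0.] rows 3 tcp [0.5   0.112 0.036]
shift [-0.062  0.     0.19 ] turn [0. 0. 0.] rows 1 tcp [0.5   0.112 0.006]
```

```bash
python3 -m pendant '[1,0.01,-0.16,0.3,0,0.1,0.024, 1,0.015,-0.16,0.6,0,0.206,0.024, 1,0.015,-0.16,0.89,0,0.206,0.024, 1,0.015,-0.16,0.89,0,0.206,0.024, 1,0.015,-0.16,0.89,0,0.206,0.024]' >/dev/null
python3 -c 'from plan import *;st()'
python3 -m pendant '[1,-0.07,0,0.2,0,0,0, 1,-0.14,0,0.45,0,0,0, 1,-0.23,0,0.7,0,0,0, 1,-0.25,0,0.77,0,0,0, 1,-0.27,0,0.83,0,0,0, 1,-0.28,0,0.86,0,0,0, 1,-0.28,0,0.86,0,0,0, 1,-0.28,0,0.86,0,0,0]' >/dev/null
python3 -c 'from plan import *;st()'
```

```text
18.9 p [0.5128 0.1105 0.1683] z [ 0.282 -0.018 -0.959] y [-0.005 -1.     0.018] q [-0.46  0.62  0.13  2.21  0.62  0.07 -2.55] F [0.7 0.4 0.3] op 0.998 ff 0.0
19.7 p [0.5463 0.12   0.0698] z [ 0.209 -0.04  -0.977] y [-0.011 -0.999  0.039] q [-0.43  0.84  0.11  2.09  0.71  0.04 -2.65] F [-0.1 -0.1  0.2] op 1.002 ff 0.0
```

The outward tilt runs joint 6 into its stop. I back up and take the ferrule with a vertical tool.

```bash
python3 -m pendant '[1,0,0,-0.3,0,0,0, 1,0,0,-0.6,0,0,0, 1,0,0,-0.9,0,0,0, 1,0,0,-0.9,0,0,0]' >/dev/null
python3 - <<'E'
from plan import *
st()
N=ori(180,0,1);C=np.array([.4985,.1125,.0105])+.006*N[:,2]
plan([(C+[0,0,.14],180,0,1),(C+[0,0,.03],180,0,1),(C,180,0,1)])
E
```

```text
20.1 p [0.5198 0.1268 0.207 ] z [ 0.217 -0.036 -0.975] y [-0.011 -0.999  0.034] q [-0.27  0.56 -0.2   2.06  0.61  0.41 -2.55] F [ 1.  -0.4  0.2] op 1.0 ff 0.0
shift [-0.229  0.082  0.379] turn [ 0.023 -0.139 -0.004] rows 2 tcp [0.498 0.112 0.145]
shift [0.    0.    0.733] turn [0. 0. 0.] rows 3 tcp [0.498 0.112 0.034]
shift [0.  0.  0.2] turn [0. 0. 0.] rows 1 tcp [0.498 0.112 0.005]
```

```bash
python3 -m pendant '[1,-0.11,0.04,0.19,0.012,-0.07,0, 1,-0.23,0.08,0.38,0.023,-0.139,-0.004, 1,-0.23,0.08,0.38,0.023,-0.139,-0.004, 1,-0.23,0.08,0.38,0.023,-0.139,-0.004]' >/dev/null
python3 - <<'E'
from plan import *
st()
N=ori(180,0,1);C=np.array([.4985,.1125,.0105])+.006*N[:,2]
plan([(C+[0,0,.04],180,0,1),(C,180,0,1)])
E
```

```text
20.5 p [0.4961 0.111  0.1386] z [-0.008 -0.004 -1.   ] y [-0.002 -1.     0.004] q [-0.09  0.72 -0.36  1.99  0.49  0.52 -2.37] F [0.3 0.2 0.5] op 0.998 ff 0.0
shift [ 0.021 -0.013  0.627] turn [ 0.003  0.005 -0.001] rows 2 tcp [0.498 0.112 0.044]
shift [0.    0.    0.267] turn [0. 0. 0.] rows 1 tcp [0.498 0.112 0.005]
```

```bash
python3 -m pendant '[1,0.02,-0.01,0.2,0,0,0, 1,0.02,-0.01,0.4,0,0,0, 1,0.02,-0.01,0.6,0,0,0, 1,0.02,-0.01,0.7,0,0,0, 1,0.02,-0.01,0.79,0,0,0, 1,0.02,-0.01,0.86,0,0,0, 1,0.02,-0.01,0.88,0,0,0, 1,0.02,-0.01,0.88,0,0,0]' >/dev/null
python3 -c 'from plan import *;st()'
```

```text
21.3 p [0.4984 0.1131 0.0075] z [-0.007 -0.003 -1.   ] y [ 0.    -1.     0.003] q [-0.22  0.95 -0.15  2.03  0.62  0.21 -2.5 ] F [-0.4 -0.4  0.2] op 1.002 ff 0.0
```

```bash
python3 -m pendant '[1,0,0,0.01,0,0,0, 1,0,0,0.018,0,0,0, 0,0,0,0.018,0,0,0, 0,0,0,0.018,0,0,0, 0,0,0,0.018,0,0,0, 0,0,0,0.018,0,0,0, 0,0,0,0.018,0,0,0, 0,0,0,0.018,0,0,0, 0,0,0,0.018,0,0,0]' 40 >/dev/null
python3 -c 'from plan import *;st()'
```

```text
22.2 p [0.4982 0.1124 0.0041] z [-0.008 -0.004 -1.   ] y [-0.001 -1.     0.004] q [-0.22  0.96 -0.14  2.03  0.62  0.2  -2.5 ] F [-0.3  0.2  0.1] op 0.52 ff 40.0
```

The opening of 45.8 mm matches the ferrule's width. I check the jar, lid and pot positions in the stored wrist view and plan the swing-up.

```bash
python3 -m pendant '[0,0,0,-0.05,0,0,0, 0,0,0,-0.15,0,0,0, 0,0,0,-0.3,0,0,0, 0,0,0,-0.5,0,0,0, 0,0,0,-0.75,0,0,0, 0,0,0,-1,0,0,0, 0,0,0,-1,0,0,0]' >/dev/null
python3 - <<'E'
from plan import *
st()
t=np.load('wrist4.npz');K,T=t['mtx'],t['cam_to_world']
im=t['img'];g=cv2.cvtColor(im,cv2.COLOR_RGB2HSV)
f=lambda x,y:((x-400)*1.6,y*1.6)
print('jar',onz(K,T,*f(693.5,43.5),.09),'lid',onz(K,T,*f(521,30.5),.012))
# lid flange mask
m=((g[:,:,1]<40)&(g[:,:,2]>120)).astype(np.uint8)
cs,_=cv2.findContours(m,cv2.RETR_EXTERNAL,cv2.CHAIN_APPROX_NONE)
for c in cs:
    if cv2.contourArea(c)>1500: 
        e=cv2.fitEllipse(c); print(np.round(e[0],1),np.round(e[1],1),onz(K,T,*e[0],.012).round(4),onz(K,T,*e[0],.09).round(4),onz(K,T,*e[0],.11).round(4))
N=ori(-90,63,1)
F=np.array([.602,-.0085,.0131]);bz=np.array([0,-.454,.891])
C=F+.134*bz+.0064*N[:,2]
plan([([.54,.08,.27],-160,10,1),([.57,.045,.33],-130,35,1),(C+[0,0.02,.19],-90,63,1),(C+[0,0,.125],-90,63,1),(C,-90,63,1)])
E
```

```text
22.9 p [0.502  0.1139 0.1586] z [-0.    -0.001 -1.   ] y [-0.002 -1.     0.001] q [-0.07  0.69 -0.4   1.97  0.48  0.58 -2.36] F [ 0.5  0.4 -0.4] op 0.519 ff 40.0
jar [ 0.60351107 -0.02038055  0.09      ] lid [0.61675339 0.19914824 0.012     ]
[287.7 184.7] [42.3 57.9] [0.499  0.1138 0.012 ] [0.514  0.1097 0.09  ] [0.5179 0.1086 0.11  ]
[ 98.7 210.2] [ 88.3 103.1] [0.4665 0.2993 0.012 ] [0.4876 0.2601 0.09  ] [0.493 0.25  0.11 ]
[478.4  68.4] [108.7 113.3] [ 0.6107 -0.0543  0.012 ] [ 0.6046 -0.0266  0.09  ] [ 0.603  -0.0196  0.11  ]
[192.9  48.6] [86.1 96.6] [0.6169 0.1997 0.012 ] [0.6096 0.1794 0.09  ] [0.6078 0.1741 0.11  ]
shift [ 0.254  0.226 -0.742] turn [-0.019 -0.11  -0.223] rows 3 tcp [0.54 0.08 0.27]
shift [ 0.037  0.288 -0.413] turn [-0.129 -0.271 -0.31 ] rows 5 tcp [0.57  0.045 0.33 ]
shift [-0.266  0.592  0.271] turn [-0.339 -0.298 -0.294] rows 6 tcp [ 0.602 -0.055  0.32 ]
shift [ 0.326 -0.     0.316] turn [0. 0. 0.] rows 2 tcp [ 0.602 -0.075  0.255]
shift [0.743 0.    0.378] turn [0. 0. 0.] rows 3 tcp [ 0.602 -0.075  0.13 ]
```

```bash
python3 -m pendant '[0,0.08,0.07,-0.25,-0.006,-0.036,-0.07, 0,0.17,0.15,-0.5,-0.012,-0.07,-0.15, 0,0.25,0.23,-0.74,-0.019,-0.11,-0.22, 0,0.25,0.23,-0.74,-0.019,-0.11,-0.22, 0,0.25,0.23,-0.74,-0.019,-0.11,-0.22]' >/dev/null
python3 -m pendant '[0,0.01,0.06,-0.08,-0.026,-0.054,-0.062, 0,0.015,0.12,-0.16,-0.052,-0.108,-0.124, 0,0.02,0.17,-0.25,-0.077,-0.163,-0.186, 0,0.03,0.23,-0.33,-0.103,-0.217,-0.248, 0,0.037,0.29,-0.41,-0.129,-0.271,-0.31, 0,0.037,0.29,-0.41,-0.129,-0.271,-0.31, 0,0.037,0.29,-0.41,-0.129,-0.271,-0.31]' >/dev/null
python3 - <<'E'
from plan import *
st()
N=ori(-90,63,1)
F=np.array([.602,-.0065,.0131]);bz=np.array([0,-.454,.891])
C=F+.134*bz+.0064*N[:,2]
plan([(C+[0,0.02,.19],-90,63,1),(C+[0,0,.125],-90,63,1)])
E
```

```text
24.1 p [0.5673 0.0442 0.3226] z [-0.377 -0.441 -0.814] y [ 0.763 -0.646 -0.004] q [-0.07  0.85 -0.6   1.21  0.59  1.83 -1.37] F [ 0.7  0.1 -0.2] op 0.521 ff 40.0
shift [-0.27   0.595  0.215] turn [-0.343 -0.294 -0.293] rows 6 tcp [ 0.602 -0.053  0.32 ]
shift [ 0.326 -0.     0.316] turn [0. 0. 0.] rows 2 tcp [ 0.602 -0.073  0.255]
```

```bash
python3 -m pendant '[0,-0.04,0.1,0.03,-0.057,-0.049,-0.049, 0,-0.09,0.2,0.06,-0.114,-0.098,-0.098, 0,-0.13,0.3,0.1,-0.17,-0.147,-0.147, 0,-0.18,0.4,0.14,-0.229,-0.196,-0.196, 0,-0.22,0.5,0.18,-0.286,-0.245,-0.244, 0,-0.27,0.6,0.215,-0.343,-0.294,-0.293, 0,-0.27,0.6,0.215,-0.343,-0.294,-0.293, 0,-0.27,0.6,0.215,-0.343,-0.294,-0.293]' >/dev/null
python3 - <<'E'
from plan import *
st()
N=ori(-90,63,1)
F=np.array([.602,-.0065,.0131]);bz=np.array([0,-.454,.891])
C=F+.134*bz+.0064*N[:,2]
plan([(C+[0,0,.125],-90,63,1)])
E
```

```text
24.9 p [ 0.6029 -0.0545  0.3212] z [-0.002 -0.89  -0.456] y [ 1.    -0.004  0.002] q [-0.16  0.88 -0.54  1.56  1.14  1.8  -1.08] F [ 0.3  0.7 -0.3] op 0.52 ff 40.0
shift [ 0.339 -0.007  0.312] turn [-0.002 -0.002 -0.002] rows 2 tcp [ 0.602 -0.073  0.255]
```

```bash
python3 -m pendant '[0,0.08,0,0.08,0,0,0, 0,0.17,0,0.16,0,0,0, 0,0.26,0,0.24,0,0,0, 0,0.34,-0.007,0.31,0,0,0, 0,0.34,-0.007,0.31,0,0,0, 0,0.34,-0.007,0.31,0,0,0]' >/dev/null
python3 - <<'E'
from plan import *
st()
F=np.array([.602,-.0065,.1381]);bz=np.array([0,-.454,.891])
ims=[]
for n in('side','top'):
    s=r.snapshot(n);np.savez(n+'5.npz',**s);K,T=np.array(s['mtx']),np.array(s['cam_to_world'])
    u,v=proj(K,T,[.602,-.04,.15]).astype(int);w,h=(70,52)
    x0,y0=u-w,v-h;print(n,x0,y0,[((proj(K,T,F+d*bz)-[x0,y0])*400/140).round(0) for d in(0,.115,.151,.2)],((proj(K,T,[.602,-.028,.09])-[x0,y0])*400/140).round(0))
    ims.append(cv2.resize(s['img'][y0:y0+105,x0:x0+140],(400,300),interpolation=2)[:,:,::-1])
cv2.imwrite('pics/c5.png',np.hstack(ims))
E
```

```text
25.5 p [ 0.6024 -0.0724  0.2542] z [-0.001 -0.891 -0.454] y [ 1.    -0.    -0.001] q [-0.14  0.96 -0.52  1.62  1.18  1.73 -1.18] F [0.3 0.6 0.1] op 0.518 ff 40.0
side 292 243 [array([194., 130.]), array([211.,  90.]), array([217.,  76.]), array([226.,  56.])] [195. 186.]
top 298 170 [array([167., 154.]), array([231., 127.]), array([253., 117.]), array([284., 103.])] [183. 166.]
```

View pics/c5.png

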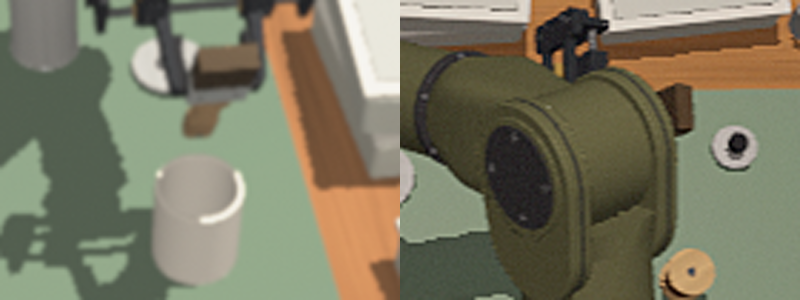

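The side crop shows the handle end at (199,130), above the jar rim centred at (200,189) and about aligned, with the bristles up. I lower it with a 2 mm shift to -y.

```bash
python3 -m pendant '[0,0.06,0,0.04,0,0,0, 0,0.14,0,0.09,0,0,0, 0,0.23,0,0.13,0,0,0, 0,0.32,0,0.18,0,0,0, 0,0.41,0,0.22,0,0,0, 0,0.47,0,0.25,0,0,0, 0,0.53,0,0.28,0,0,0, 0,0.59,0,0.31,0,0,0, 0,0.63,0,0.335,0,0,0, 0,0.66,0,0.352,0,0,0, 0,0.676,0,0.36,0,0,0, 0,0.676,0,0.36,0,0,0]' >/dev/null
python3 -c 'from plan import *;st()'
python3 -m pendant '[0,0.015,0,0.008,0,0,0, 0,0.03,0,0.015,0,0,0, 0,0.042,0,0.021,0,0,0, 0,0.042,0,0.021,0,0,0]' >/dev/null
python3 -c 'from plan import *;st()'
```

```text
26.8 p [ 0.6025 -0.0744  0.1397] z [-0.    -0.891 -0.454] y [ 1. -0.  0.] q [-0.16  1.14 -0.49  1.62  1.24  1.66 -1.32] F [ 0.4 -0.1 -1. ] op 0.519 ff 40.0
27.2 p [ 0.6025 -0.0743  0.1326] z [-0.    -0.891 -0.454] y [ 1. -0. -0.] q [-0.16  1.15 -0.49  1.62  1.25  1.65 -1.33] F [-0.5  0.2 -1.2] op 0.515 ff 40.0
```

```bash
for i in 1; do :; done
python3 -m pendant '[0,0.006,0,0.003,0,0,0, 0,0.012,0,0.006,0,0,0, 0,0.012,0,0.006,0,0,0]' >/dev/null
python3 -c 'from plan import *;st()'
python3 -m pendant '[0,0.006,0,0.003,0,0,0, 0,0.009,0,0.0045,0,0,0, 0,0.009,0,0.0045,0,0,0]' >/dev/null
python3 -c 'from plan import *;st()'
```

```text
27.5 p [ 0.6025 -0.0743  0.1307] z [-0.    -0.891 -0.454] y [ 1. -0.  0.] q [-0.16  1.15 -0.49  1.62  1.25  1.65 -1.33] F [ 0.2  0.5 -0.5] op 0.521 ff 40.0
27.8 p [ 0.6025 -0.0743  0.1292] z [-0.    -0.891 -0.454] y [ 1. -0.  0.] q [-0.16  1.16 -0.49  1.62  1.25  1.65 -1.33] F [ 0.8 -0.3 -0.4] op 0.519 ff 40.0
```

```bash
python3 -m pendant '[0,0.005,0,0.0025,0,0,0, 0,0.006,0,0.003,0,0,0, 0,0.006,0,0.003,0,0,0]' >/dev/null
python3 -c 'from plan import *;st()'
python3 -m pendant '[0,0.005,0,0.0025,0,0,0, 0,0.006,0,0.003,0,0,0, 0,0.006,0,0.003,0,0,0]' >/dev/null
python3 -c 'from plan import *;st()'
python3 -m pendant '[0,0.005,0,0.0025,0,0,0, 0,0.006,0,0.003,0,0,0, 0,0.006,0,0.003,0,0,0]' >/dev/null
python3 -c 'from plan import *;st()'
```

```text
28.1 p [ 0.6026 -0.0746  0.1288] z [-0.    -0.891 -0.453] y [ 1.    -0.001  0.001] q [-0.16  1.16 -0.49  1.62  1.25  1.65 -1.33] F [-0.1 -0.   2. ] op 0.518 ff 40.0
28.4 p [ 0.6026 -0.0751  0.1285] z [-0.    -0.892 -0.452] y [ 1.    -0.001  0.001] q [-0.16  1.16 -0.49  1.62  1.25  1.65 -1.33] F [-0.5 -0.1  5.2] op 0.519 ff 40.0
28.7 p [ 0.6026 -0.0755  0.1283] z [-0.001 -0.893 -0.45 ] y [ 1.    -0.001  0.001] q [-0.16  1.16 -0.49  1.62  1.25  1.65 -1.34] F [-1.3 -1.3  8.5] op 0.517 ff 40.0
```

Floor contact. I lean the brush gently onto the far rim.

```bash
python3 -m pendant '[0,-0.004,0,0.01,0,0.007,0, 0,-0.004,0,0.02,0,0.014,0, 0,-0.004,0,0.02,0,0.014,0]' >/dev/null
python3 -c 'from plan import *;st()'
python3 -m pendant '[0,0,0,0.01,0,0.007,0, 0,0,0,0.016,0,0.011,0, 0,0,0,0.016,0,0.011,0]' >/dev/null
python3 -c 'from plan import *;st()'
```

```text
29.0 p [ 0.6026 -0.0776  0.1272] z [-0.    -0.882 -0.472] y [ 1.    -0.001  0.001] q [-0.14  1.15 -0.5   1.62  1.25  1.64 -1.33] F [-1.4  1.3  7.8] op 0.52 ff 40.0
29.3 p [ 0.6027 -0.0798  0.1267] z [ 0.    -0.874 -0.486] y [ 1.    -0.001  0.002] q [-0.13  1.14 -0.5   1.63  1.26  1.62 -1.33] F [-1.7  2.9 10.6] op 0.517 ff 40.0
```

```bash
python3 -m pendant '[0,-0.005,0,0,0,0,0, 0,-0.005,0,0,0,0,0, 0.55,-0.005,0,0,0,0,0, 0.6,-0.005,0,0,0,0,0, 0.7,-0.005,0,0,0,0,0, 0.8,-0.005,0,0,0,0,0, 0.8,-0.005,0,0,0,0,0]' >/dev/null
python3 -c 'from plan import *;st()'
python3 -m pendant '[0.85,0,0,-0.06,0,0,0, 0.85,0,0,-0.16,0,0,0, 0.85,0,0,-0.3,0,0,0, 0.85,0,0,-0.5,0,0,0, 0.85,0,0,-0.75,0,0,0, 0.85,0,0,-1,0,0,0, 0.85,0,0,-1,0,0,0]' >/dev/null
python3 - <<'E'
from plan import *
st()
ims=[]
for n in('side','top'):
    s=r.snapshot(n);np.savez(n+'6.npz',**s);K,T=np.array(s['mtx']),np.array(s['cam_to_world'])
    u,v=proj(K,T,[.602,-.06,.1]).astype(int);w,h=(60,45)
    x0,y0=u-w,v-h;ims.append(cv2.resize(s['img'][y0:y0+90,x0:x0+120],(400,300),interpolation=2)[:,:,::-1])
cv2.imwrite('pics/c6.png',np.hstack(ims))
E
```

```text
30.0 p [ 0.6025 -0.0797  0.1247] z [-0.    -0.872 -0.489] y [ 1. -0. -0.] q [-0.13  1.15 -0.5   1.63  1.26  1.62 -1.33] F [0.  0.  0.1] op 0.797 ff 0.0
30.7 p [0.6028 0.06   0.2002] z [ 0.008 -0.868 -0.497] y [1.    0.007 0.003] q [-0.31  1.08 -0.56  1.45  1.1   1.8  -1.24] F [-0.5  0.3 -0.1] op 0.846 ff 0.0
```

View pics/c6.png

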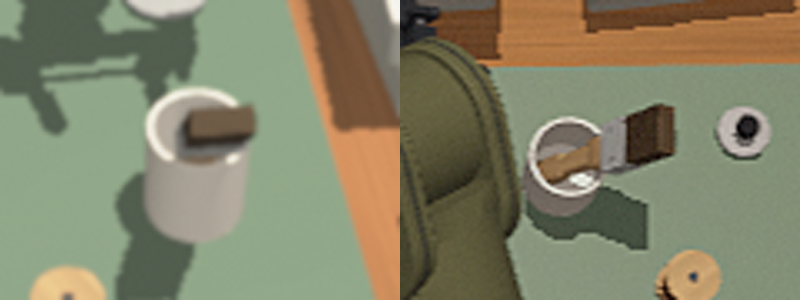

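The picture shows the brush leaning in the jar on its handle, bristles up, and the jar upright. Next is the lid: I move over, level the tool and measure the lid and pot in one wrist view.

```bash
python3 - <<'E'
from plan import *
plan([([.60,.09,.33],-75,30,1),([.58,.14,.34],-50,0,1)])
E
```

```text
shift [-0.642 -0.015 -0.639] turn [-0.118  0.338 -0.118] rows 4 tcp [0.6  0.09 0.33]
shift [ 0.275 -0.043 -0.236] turn [-0.073  0.328 -0.271] rows 5 tcp [0.58 0.14 0.34]
```

```bash
python3 -m pendant '[1,-0.16,0,-0.16,-0.03,0.08,-0.03, 1,-0.32,-0.01,-0.32,-0.06,0.16,-0.06, 1,-0.48,-0.01,-0.48,-0.09,0.25,-0.09, 1,-0.64,-0.015,-0.64,-0.118,0.338,-0.118, 1,-0.64,-0.015,-0.64,-0.118,0.338,-0.118, 1,-0.64,-0.015,-0.64,-0.118,0.338,-0.118]' >/dev/null
python3 -m pendant '[1,0.06,-0.01,-0.05,-0.015,0.065,-0.054, 1,0.12,-0.02,-0.1,-0.03,0.13,-0.108, 1,0.18,-0.03,-0.15,-0.044,0.2,-0.163, 1,0.24,-0.04,-0.2,-0.058,0.262,-0.217, 1,0.275,-0.043,-0.236,-0.073,0.328,-0.271, 1,0.275,-0.043,-0.236,-0.073,0.328,-0.271, 1,0.275,-0.043,-0.236,-0.073,0.328,-0.271]' >/dev/null
python3 - <<'E'
from plan import *
st()
s=r.snapshot('wrist');np.savez('w7.npz',**s);K,T=np.array(s['mtx']),np.array(s['cam_to_world'])
print(T.round(3).tolist())
for p in([.6155,.199,.012],[.6155,.199,.03],[.49,.25,.11]): print(proj(K,T,p))
g=cv2.cvtColor(s['img'],cv2.COLOR_RGB2HSV)
m=((g[:,:,1]<45)&(g[:,:,2]>110)).astype(np.uint8)
cs,_=cv2.findContours(m,cv2.RETR_CCOMP,cv2.CHAIN_APPROX_NONE)
for c in cs:
    if cv2.contourArea(c)>800:
        e=cv2.fitEllipse(c);print(np.round(e[0],1),np.round(e[1],1),round(cv2.contourArea(c)))
E
```

```text
32.1 p [0.5799 0.1371 0.3366] z [-0.004 -0.005 -1.   ] y [ 0.77   0.638 -0.006] q [ 0.27  0.77 -1.19  1.49  0.72  1.37 -0.27] F [-0.1  0.4  1.3] op 1.0 ff 0.0
[[0.769, -0.612, -0.185, 0.531], [0.639, 0.733, 0.233, 0.197], [-0.007, -0.298, 0.955, 0.483], [0.0, 0.0, 0.0, 1.0]]
[378.25144229 155.06110372]
[380.59107451 157.01300027]
[319.88353232  14.05965291]
[396.3 455.1] [ 53.9 269.7] 8626
[429.8 372.5] [29.1 54.3] 826
[200.3 371.2] [31.6 47.6] 904
[237.6 311.2] [69.5 96.5] 3696
[566.4 306.4] [108.5 143.6] 9860
[509.2 246.7] [ 14.5 116.7] 810
[379.1 153.5] [70.5 74.1] 4100
[536.8  42.5] [38.4 63.2] 1418
[321.9  30.4] [75.4 90.3] 2644
```

```bash
cat > meas.py <<'E'
from plan import *
def meas(name,z,guess,dia):
    s=r.snapshot('wrist');np.savez(name+'.npz',**s);K,T=np.array(s['mtx']),np.array(s['cam_to_world'])
    print('cam',T[:3,3].round(3)); gp=proj(K,T,guess)
    g=cv2.cvtColor(s['img'],cv2.COLOR_RGB2HSV); gr=((g[:,:,0]>40)&(g[:,:,0]<95)&(g[:,:,1]>25)).astype(np.uint8)
    n=1-gr; n=cv2.morphologyEx(n,cv2.MORPH_OPEN,np.ones((5,5),np.uint8))
    cs,_=cv2.findContours(n,cv2.RETR_EXTERNAL,cv2.CHAIN_APPROX_NONE)
    for c in cs:
        if cv2.pointPolygonTest(c,tuple(map(float,gp)),False)>0:
            w=np.array([onz(K,T,*q[0],z)[:2] for q in c]); (cx,cy),rad=cv2.minEnclosingCircle(w.astype(np.float32)); e=cv2.fitEllipse(c)
            A=np.c_[2*w,np.ones(len(w))]; a=np.linalg.lstsq(A,(w**2).sum(1),rcond=None)[0]
            print('contour',len(c),'gp',gp.round(1),'enclosing',round(cx,4),round(cy,4),'dia',round(2*rad,4),'| lsq',a[:2].round(4),'dia',round(2*np.sqrt(a[2]+a[0]**2+a[1]**2),4),'ellipse',onz(K,T,*e[0],z).round(4))
E
python3 - <<'E'
from plan import *
plan([([.539,.19,.337],-50,0,1)])
E
```

```text
shift [0.439 0.014 0.001] turn [-0.003  0.001 -0.002] rows 2 tcp [0.539 0.19  0.337]
```

```bash
python3 -m pendant '[1,0.22,0,0,0,0,0, 1,0.44,0.01,0,0,0,0, 1,0.44,0.01,0,0,0,0, 1,0.44,0.01,0,0,0,0]' >/dev/null
python3 - <<'E'
from meas import *
st()
meas('w8',.11,[.49,.25,.11],.07); meas('w8b',.012,[.6155,.199,.012],.078)
plan([([.660,.145,.337],-50,0,1)])
E
```

```text
32.55 p [0.5384 0.1908 0.3387] z [ 0.    -0.005 -1.   ] y [ 0.766  0.643 -0.003] q [ 0.19  0.74 -1.2   1.57  0.7   1.33 -0.39] F [ 0.9 -0.5 -0. ] op 0.999 ff 0.0
cam [0.489 0.25  0.484]
contour 256 gp [316.3 104.5] enclosing 0.4915 0.2504 dia 0.0739 | lsq [0.4913 0.2505] dia 0.0726 ellipse [0.4906 0.2513 0.11  ]
cam [0.49  0.25  0.484]
contour 191 gp [372.4 214.1] enclosing 0.6152 0.2001 dia 0.0789 | lsq [0.6151 0.2003] dia 0.0771 ellipse [0.6145 0.201  0.012 ]
shift [-0.74   0.429  0.01 ] turn [-0.002  0.002 -0.003] rows 3 tcp [0.66  0.145 0.337]
```

Measured sizes match (pot 72.6 mm, lid 77 mm): pot at (0.4913,0.2505), lid at (0.6152,0.2002).

```bash
python3 - <<'E'
from plan import *
plan([([.6152,.2002,.20],-50,0,1),([.6152,.2002,.06],-50,0,1)])
E
```

```text
shift [-0.263  0.438  0.922] turn [-0.002  0.002 -0.003] rows 4 tcp [0.615 0.2   0.2  ]
shift [0.    0.    0.933] turn [0. 0. 0.] rows 3 tcp [0.615 0.2   0.06 ]
```

```bash
python3 -m pendant '[0.6,-0.09,0.15,0.25,0,0,0, 0.6,-0.18,0.3,0.5,0,0,0, 0.6,-0.263,0.438,0.75,-0.002,0.002,-0.003, 0.6,-0.263,0.438,0.92,-0.002,0.002,-0.003, 0.6,-0.263,0.438,0.92,-0.002,0.002,-0.003, 0.6,-0.263,0.438,0.92,-0.002,0.002,-0.003]' >/dev/null
python3 - <<'E'
from plan import *
st()
plan([([.6152,.2002,.06],-50,0,1),([.6152,.2002,.017],-50,0,1)])
E
```

```text
33.25 p [0.615  0.2008 0.201 ] z [-0.001  0.002 -1.   ] y [0.766 0.643 0.001] q [ 0.12  0.96 -1.07  1.51  0.88  1.21 -0.4 ] F [0.4 0.2 0. ] op 0.599 ff 0.0
shift [-0.006 -0.002  0.94 ] turn [ 0.001 -0.001  0.   ] rows 3 tcp [0.615 0.2   0.06 ]
shift [0.    0.    0.287] turn [0. 0. 0.] rows 1 tcp [0.615 0.2   0.017]
```

```bash
python3 -m pendant '[0.6,0,0,0.25,0,0,0, 0.6,0,0,0.5,0,0,0, 0.6,0,0,0.75,0,0,0, 0.6,0,0,0.93,0,0,0, 0.6,0,0,0.93,0,0,0, 0.6,0,0,0.93,0,0,0]' >/dev/null
python3 - <<'E'
from plan import *
st(); plan([([.6152,.2002,.017],-50,0,1)])
E
```

```text
33.85 p [0.6159 0.2022 0.0635] z [ 0.002  0.004 -1.   ] y [0.766 0.643 0.004] q [ 0.08  1.13 -0.97  1.59  1.06  1.02 -0.52] F [-0.1  0.6  0.5] op 0.599 ff 0.0
shift [-0.008 -0.014  0.31 ] turn [ 0.003 -0.001  0.001] rows 1 tcp [0.615 0.2   0.017]
```

```bash
python3 -m pendant '[0.6,-0.008,-0.012,0.1,0.003,-0.001,0.001, 0.6,-0.008,-0.012,0.2,0.003,-0.001,0.001, 0.6,-0.008,-0.012,0.27,0.003,-0.001,0.001, 0.6,-0.008,-0.012,0.305,0.003,-0.001,0.001, 0.6,-0.008,-0.012,0.305,0.003,-0.001,0.001]' >/dev/null
python3 -c 'from plan import *;st();plan([([.6152,.2002,.017],-50,0,1)])'
python3 -m pendant '[0,0,0,0,0,0,0, 0,0,0,0,0,0,0, 0,0,0,0,0,0,0, 0,0,0,0,0,0,0, 0,0,0,0,0,0,0, 0,0,0,0,0,0,0, 0,0,0,0,0,0,0, 0,0,0,0,0,0,0, 0,0,0,0,0,0,0]' 40 >/dev/null
python3 -c 'from plan import *;st();plan([([.6152,.2002,.167],-50,0,1)])'
```

```text
34.35 p [0.6137 0.1991 0.0143] z [-0.004 -0.003 -1.   ] y [ 0.766  0.643 -0.005] q [ 0.07  1.19 -0.92  1.6   1.12  0.97 -0.56] F [-0.4  0.6  0.4] op 0.602 ff 0.0
shift [-0.001  0.012 -0.018] turn [-0.003 -0.    -0.   ] rows 1 tcp [0.615 0.2   0.017]
35.25 p [0.6146 0.1997 0.0159] z [-0.002 -0.002 -1.   ] y [ 0.766  0.643 -0.003] q [ 0.07  1.19 -0.93  1.59  1.12  0.97 -0.56] F [0.9 0.8 3.1] op 0.245 ff 40.0
shift [ 0.     0.003 -1.008] turn [-0.002 -0.    -0.   ] rows 4 tcp [0.615 0.2   0.167]
```

```bash
python3 -m pendant '[0,0,0,-0.03,0,0,0, 0,0,0,-0.08,0,0,0, 0,0,0,-0.15,0,0,0, 0,0,0,-0.3,0,0,0, 0,0,0,-0.5,0,0,0, 0,0,0,-0.75,0,0,0, 0,0,0,-1,0,0,0, 0,0,0,-1,0,0,0]' >/dev/null
python3 - <<'E'
from plan import *
st()
s=r.snapshot('wrist');K,T=s['mtx'],s['cam_to_world']
p=r.get_state()['tool_pos'];u,v=proj(np.array(K),np.array(T),p).astype(int);print(u,v)
t=r.snapshot('side');K2,T2=np.array(t['mtx']),np.array(t['cam_to_world']);a,b=proj(K2,T2,p).astype(int)
A=cv2.resize(t['img'][b-50:b+55,a-70:a+70],(400,300),interpolation=2);B=cv2.resize(s['img'],(400,300))
cv2.imwrite('pics/c9.png',np.hstack([A,B])[:,:,::-1])
E
```

```text
36.05 p [0.6167 0.2025 0.172 ] z [ 0.005  0.004 -1.   ] y [0.766 0.643 0.006] q [ 0.11  0.99 -1.05  1.53  0.92  1.16 -0.43] F [ 0.4  0.9 -1.1] op 0.239 ff 40.0
309 316
```

View pics/c9.png

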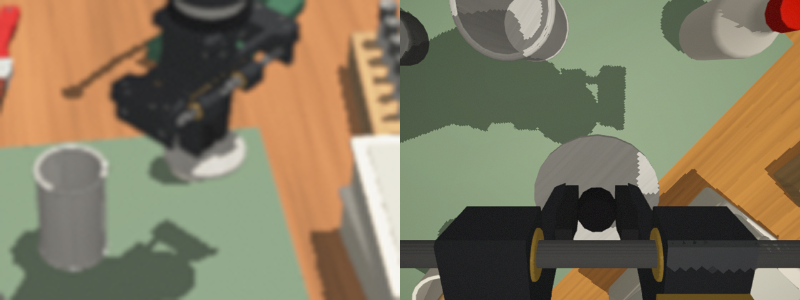

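The lid is held by its knob: flange at about (597,190) in the right half, knob between the fingers at (597,208). I check its level and centring numerically.

```bash
cat > lidchk.py <<'E'
from plan import *
from scipy.optimize import least_squares
def chk():
    s=r.snapshot('wrist');K,T=np.array(s['mtx']),np.array(s['cam_to_world']);g=cv2.cvtColor(s['img'],cv2.COLOR_RGB2HSV)
    st_=r.get_state();p=np.array(st_['tool_pos']);M=R.from_quat(st_['eef_rot']).as_matrix()
    gr=(((g[:,:,0]>40)&(g[:,:,0]<95)&(g[:,:,1]>25))|((g[:,:,0]<25)&(g[:,:,1]>100))).astype(np.uint8)
    c0=p+.004*M[:,2]; pts=[]
    for a in np.radians(np.arange(0,360,4)):
        d=M[:,0]*np.cos(a)+M[:,1]*np.sin(a); prev=None
        for rr in np.arange(.050,.030,-.0002):   # inward until background ends
            u,v=proj(K,T,c0+rr*d).round().astype(int)
            if not(0<=u<640 and 0<=v<480): break
            if not gr[v,u]:
                if rr<.0495: pts.append((np.degrees(a),rr,u,v))
                break
    pts=np.array(pts); return K,T,p,M,c0,pts
K,T,p,M,c0,pts=chk()
print([(int(a),round(1000*b,1)) for a,b,_,_ in pts])
E
python3 lidchk.py
```

```text
[(0, np.float64(39.0)), (4, np.float64(39.2)), (8, np.float64(38.8)), (12, np.float64(38.8)), (16, np.float64(39.2)), (20, np.float64(39.2)), (24, np.float64(39.0)), (28, np.float64(39.2)), (32, np.float64(39.2)), (36, np.float64(39.2)), (40, np.float64(39.2)), (44, np.float64(39.2)), (48, np.float64(39.4)), (52, np.float64(39.2)), (56, np.float64(39.2)), (59, np.float64(39.4)), (64, np.float64(39.6)), (68, np.float64(39.6)), (76, np.float64(45.2)), (80, np.float64(41.2)), (84, np.float64(39.8)), (88, np.float64(39.8)), (92, np.float64(39.6)), (96, np.float64(40.0)), (124, np.float64(44.2)), (128, np.float64(45.4)), (232, np.float64(42.8)), (264, np.float64(37.8)), (268, np.float64(37.8)), (272, np.float64(37.6)), (276, np.float64(37.6)), (280, np.float64(37.8)), (284, np.float64(37.4)), (288, np.float64(37.2)), (292, np.float64(37.2)), (296, np.float64(37.8)), (300, np.float64(37.8)), (304, np.float64(37.4)), (308, np.float64(37.4)), (312, np.float64(37.4)), (316, np.float64(38.0)), (320, np.float64(37.8)), (324, np.float64(38.0)), (328, np.float64(38.0)), (332, np.float64(38.2)), (336, np.float64(38.2)), (340, np.float64(38.4)), (344, np.float64(38.4)), (348, np.float64(38.8)), (352, np.float64(38.8)), (356, np.float64(38.8))]
```

The flange reads a 39 mm radius all round, so the lid hangs level and centred to about 1 mm. Over to the pot.

```bash
python3 -c '
from plan import *
plan([([.4905,.2498,.165],-50,0,1)])'
```

```text
shift [ 0.79  -0.415  0.002] turn [-0.003  0.    -0.   ] rows 3 tcp [0.49  0.25  0.165]
```

```bash
python3 -m pendant '[0,0.08,-0.04,0,0,0,0, 0,0.2,-0.1,0,0,0,0, 0,0.35,-0.18,0,0,0,0, 0,0.5,-0.26,0,0,0,0, 0,0.65,-0.34,0,0,0,0, 0,0.75,-0.39,0,0,0,0, 0,0.79,-0.415,0,-0.003,0,0, 0,0.79,-0.415,0,-0.003,0,0, 0,0.79,-0.415,0,-0.003,0,0, 0,0.79,-0.415,0,-0.003,0,0]' >/dev/null
python3 -c '
from plan import *
st();plan([([.4905,.2498,.130],-50,0,1)])'
```

```text
37.2 p [0.4918 0.2497 0.1652] z [ 0.001  0.    -1.   ] y [0.768 0.641 0.001] q [ 0.01  0.9  -1.05  1.84  0.94  1.   -0.76] F [ 0.2 -0.2 -1.4] op 0.245 ff 40.0
shift [ 0.006 -0.007  0.235] turn [ 0.001  0.    -0.001] rows 1 tcp [0.49 0.25 0.13]
```

```bash
python3 -m pendant '[0,0.003,-0.003,0.06,0,0,0, 0,0.006,-0.007,0.13,0,0,0, 0,0.006,-0.007,0.19,0,0,0, 0,0.006,-0.007,0.235,0,0,0, 0,0.006,-0.007,0.235,0,0,0, 0,0.006,-0.007,0.235,0,0,0]' >/dev/null
python3 -c '
from plan import *
st();plan([([.4905,.2498,.130],-50,0,1)])'
python3 -c '
from plan import *
st()'
```

```text
37.8 p [0.4894 0.2507 0.1303] z [ 0.001  0.001 -1.   ] y [0.766 0.643 0.001] q [-0.01  0.95 -1.01  1.87  1.01  0.95 -0.81] F [-0.3  0.5 -1. ] op 0.244 ff 40.0
shift [-0.009  0.002  0.002] turn [ 0.001 -0.    -0.   ] rows 1 tcp [0.49 0.25 0.13]
37.8 p [0.4894 0.2507 0.1303] z [ 0.001  0.001 -1.   ] y [0.766 0.643 0.001] q [-0.01  0.95 -1.01  1.87  1.01  0.95 -0.81] F [-0.3  0.5 -1. ] op 0.244 ff 40.0
```

Now I lower it in small steps, watching the force.

```bash
python3 -m pendant '[0,-0.005,0,0.015,0,0,0, 0,-0.005,0,0.03,0,0,0, 0,-0.005,0,0.04,0,0,0, 0,-0.005,0,0.04,0,0,0]' >/dev/null
python3 -c 'from plan import *;st()'
python3 -m pendant '[0,0,0,0.01,0,0,0, 0,0,0,0.015,0,0,0, 0,0,0,0.015,0,0,0]' >/dev/null
python3 -c 'from plan import *;st()'
```

```text
38.2 p [0.49   0.2499 0.1243] z [ 0.001  0.001 -1.   ] y [0.766 0.643 0.001] q [-0.01  0.96 -1.    1.87  1.02  0.94 -0.82] F [-0.6  0.3 -1.4] op 0.24 ff 40.0
38.5 p [0.4899 0.2499 0.1221] z [ 0.001  0.001 -1.   ] y [0.766 0.643 0.001] q [-0.01  0.96 -1.    1.87  1.03  0.94 -0.82] F [-0.2  0.1 -1.7] op 0.251 ff 40.0
```

```bash
python3 -m pendant '[0,0,0,0.008,0,0,0, 0,0,0,0.013,0,0,0, 0,0,0,0.013,0,0,0]' >/dev/null
python3 -c 'from plan import *;st()'
python3 -m pendant '[0,0,0,0.006,0,0,0, 0,0,0,0.008,0,0,0, 0,0,0,0.008,0,0,0]' >/dev/null
python3 -c 'from plan import *;st()'
```

```text
38.8 p [0.49   0.2499 0.1201] z [ 0.001  0.001 -1.   ] y [0.766 0.643 0.001] q [-0.01  0.96 -1.    1.87  1.03  0.93 -0.82] F [ 0.7 -0.8 -1. ] op 0.245 ff 40.0
39.1 p [0.49  0.25  0.119] z [ 0.001  0.001 -1.   ] y [0.766 0.643 0.001] q [-0.01  0.96 -1.    1.87  1.03  0.93 -0.82] F [-0.3 -0.3 -1.5] op 0.242 ff 40.0
```

```bash
python3 -m pendant '[0,0,0,0.005,0,0,0, 0,0,0,0.007,0,0,0, 0,0,0,0.007,0,0,0]' >/dev/null
python3 -c 'from plan import *;st()'
python3 -m pendant '[0,0,0,0.004,0,0,0, 0,0,0,0.007,0,0,0, 0,0,0,0.007,0,0,0]' >/dev/null
python3 -c 'from plan import *;st()'
```

```text
39.4 p [0.4901 0.2501 0.1188] z [ 0.002  0.001 -1.   ] y [0.766 0.643 0.002] q [-0.01  0.96 -1.    1.87  1.03  0.93 -0.83] F [-0.5 -1.4  6.3] op 0.244 ff 40.0
39.7 p [0.4901 0.2501 0.1188] z [ 0.003  0.001 -1.   ] y [0.766 0.643 0.002] q [-0.01  0.96 -1.    1.88  1.04  0.93 -0.83] F [-0.9 -3.7 12.7] op 0.245 ff 40.0
```

Contact comes at TCP z = 0.1188, exactly the seated height of 0.119. I release and retreat straight up.

```bash
python3 -m pendant '[0,0,0,-0.009,0,0,0, 0,0,0,-0.009,0,0,0, 0.6,0,0,-0.009,0,0,0, 0.6,0,0,-0.009,0,0,0, 0.6,0,0,-0.009,0,0,0, 0.6,0,0,-0.009,0,0,0]' >/dev/null
python3 -c 'from plan import *;st()'
python3 -m pendant '[0.6,0,0,-0.1,0,0,0, 0.6,0,0,-0.25,0,0,0, 0.6,0,0,-0.5,0,0,0, 0.6,0,0,-0.75,0,0,0, 0.6,0,0,-1,0,0,0, 0.6,0,0,-1,0,0,0]' >/dev/null
python3 -m pendant '[0.6,-0.4,0.1,-0.3,0,0,0, 0.6,-0.7,0.1,-0.6,0,0,0, 0.6,-0.7,0.1,-0.6,0,0,0, 0.6,-0.7,0.1,-0.6,0,0,0]' >/dev/null
python3 - <<'E'
from meas import *
st()
meas('w10',.115,[.4905,.2498,.115],.078)
for n in('side','top'):
    s=r.snapshot(n);K,T=np.array(s['mtx']),np.array(s['cam_to_world']);g=cv2.cvtColor(s['img'],cv2.COLOR_RGB2HSV)
    u,v=proj(K,T,[.4905,.2498,.131]); d=np.load(n+'0.npz')['img']
    m=((g[:,:,2]<70)).astype(np.uint8);x,y=int(u),int(v)
    k,l,stt,c=cv2.connectedComponentsWithStats(np.ascontiguousarray(m[y-12:y+12,x-12:x+12]))
    print(n,'knob expected',u.round(1),v.round(1),[(c[i]+[x-12,y-12]).round(1).tolist()+[int(stt[i,4])] for i in range(1,k) if stt[i,4]>15])
    if n=='side':
        for lab,vs in(('jar/brush',proj(K,T,[.602,-.075,.17])),): print(lab,vs.round(0))
        for nm,(a,b,w,h) in dict(weight=(264,271,21,15),redlid=(255,240,26,20),bottle=(341,195,19,40),spool=(311,350,23,33),small=(381,380,24,22),mallet=(391,392,33,63),tooljar=(287,398,41,70)).items():
            print(nm,np.abs(s['img'][b:b+h,a:a+w].astype(int)-d[b:b+h,a:a+w]).mean().round(1),end=' ')
E
```

```text
40.3 p [0.4899 0.25   0.1181] z [ 0.001  0.001 -1.   ] y [0.766 0.643 0.001] q [-0.01  0.96 -1.    1.87  1.03  0.93 -0.83] F [0.4 0.3 0.1] op 0.58 ff 0.0
41.3 p [0.5726 0.1763 0.3613] z [ 0.006  0.003 -1.   ] y [0.772 0.636 0.007] q [ 0.21  0.75 -1.2   1.45  0.7   1.41 -0.32] F [ 0.2  0.6 -0.5] op 0.6 ff 0.0
cam [0.523 0.235 0.507]
contour 269 gp [292.7  64.9] enclosing 0.4902 0.2496 dia 0.0782 | lsq [0.4901 0.2497] dia 0.0768 ellipse [0.4893 0.2506 0.115 ]
side knob expected 305.1 226.3 [[305.5, 226.9, 36]]
jar/brush [365. 301.]
weight 27.2 redlid 10.1 bottle 13.7 spool 12.4 small 14.3 mallet 12.8 tooljar 12.8 top knob expected 272.0 261.5 [[272.5, 262.3, 41]]
```

The lid measures 78.2 mm across at z = 0.115, centred on the pot, with its knob at the expected height in both views, so it is seated and level. One last check that the brush is unmoved, then I hand in.

```bash
python3 - <<'E'
from plan import *
s=r.snapshot('side')['img'];o=np.load('side6.npz')['img'];z=np.load('side0.npz')['img']
def dark(im,x0,y0,x1,y1,t):
    m=im[y0:y1,x0:x1].max(2)<t; q=np.argwhere(m); return len(q),(q.mean(0)[::-1]+[x0,y0]).round(1)
print('bristles',dark(s,345,280,390,318,110),dark(o,345,280,390,318,110))
print('weight',dark(s,262,270,287,296,75),dark(z,262,270,287,296,75))
print(r.finish_job())
E
```

```text
bristles (138, array([364.6, 311. ])) (374, array([356.7, 296.7]))
weight (351, array([274.1, 283.1])) (161, array([273.1, 286.8]))
the job is handed in; nothing more can be done
None
```

The job is handed in: the brush stands bristles up in the jar and the lid measured seated and level on the pot. My last check that the brush and the weight had not moved gave differing counts, possibly from arm shadow. I handed in without resolving it and have no verdict back.

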